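Fetch the culture dish from behind the bottles and load the sprung dish dispenser

TASK

Take the two bottles out of the bottle block and stand them upright in the drip tray, then fetch the agar dish that lies behind them, lay it lid up on the sprung plate of the dish dispenser, and lay the empty dish on top of it as its cover (the plate sinks as it is loaded). Once the agar dish is in the dispenser, stand each bottle back in the seat of the block that it came from. Do not tip anything over, and leave the timer and the slide case where they are.

Things in the scene. Friction and masses are not known exactly. Their poses are not given: they have to be found in the camera images.
- tall_bottle: The taller bottle: smoky grey glass, black cap, 216 mm high. Round body 69 mm across up to 139 mm above its origin, then sloping in to a thin neck; round screw cap 35 mm across from 188 to 216 mm, tight enough to lift the bottle by. 0.39 kg. Origin: centre of its underside, z up. It starts in one of the two seats of the bottle block and must come back to that same seat.
- short_bottle: The shorter bottle: clear, black cap, 146 mm high. Round body 70 mm across up to 97 mm above its origin, then sloping in; round screw cap 40 mm across from 116 to 146 mm, tight enough to lift the bottle by. 0.30 kg. Origin: centre of its underside, z up. It starts in the other seat of the bottle block and must come back to that same seat.
- agar_dish: Round culture dish with a lid on, filled with cream-coloured agar: 63 mm across, 16 mm high (the lid, 62 to 63 mm across, covers the upper 11 mm; the foot is 58 mm across), 50 g. Lies on the round rest of the bottle block, behind and between the bottles. Origin: centre of its underside, z up. Grip it across its rim.
- empty_dish: Empty clear culture dish, 57 mm across, 13 mm high, flat closed top, 30 g; lies by itself on the worktop nearest the robot. Origin: centre of its underside, z up.
- bottle_block: Fixed dark grey slab 160 x 210 x 20 mm (its x, y, z). Origin: centre of its underside; +x points from the bottles to the dish. Two round bottle seats, 84 mm across and 10 mm deep (floor at z = 10 mm), centred at x = -30 mm, y = +46 mm and y = -46 mm. The dish lies at x = 28 mm, y = 0 on a black round rest 48 mm across whose top is at z = 23 mm.
- drip_tray: Fixed low light-grey tray, 135 x 250 mm (x, y), rim 12 mm high, walls and floor 4 mm thick: the side area where the bottles wait. Origin: centre of its underside. Both bottles fit side by side along its y, for instance at y = +52 mm and y = -52 mm.
- dispenser: Fixed dish dispenser: square grey base 105 x 105 x 10 mm and four upright guide posts, 8 mm thick with tapered tops, at x = +-28.5 mm, y = +-28.5 mm, top at z = 86 mm; between them a coil spring carries a white plate. Origin: centre of the base's underside, z up. A 63 mm dish passes between the posts with about 4 mm of play all round; fingers pass only through the 49 mm wide gaps between neighbouring posts, so grip the dish along the dispenser's x or y.
- follower_top (a point): Centre of the top of the white sprung plate (54 mm across) in the dispenser. Empty it stands 62 mm above the dispenser's underside. It moves only up and down: it sinks about 12 mm under the agar dish and about 8 mm more under the empty dish (35 N/m), travel 42 mm. The centre of each dish belongs over this point.
- lab_timer: Bystander: small white lab timer, 62 x 68 x 19 mm, at the back. Leave it alone.
- slide_case: Bystander: beige microscope-slide case, 75 x 98 x 35 mm, at the back. Leave it alone.
Mind the look-alikes: they are no part of the job. What is shaped like the short_bottle but blue or orange is not meant. What is shaped like the agar_dish but red is not meant.

How it is judged:
By the outcome, as a careful person would: the job done as asked, in the order asked, and still so for the second after the job is handed in, with the robot touching nothing.
It also fails if it takes over 141 s, if anything falls off the work surface, if the arm or the gripper's body presses on something with over 40 N, if the wrist force passes 120 N, or if a joint passes its speed limit or range.

ROBOT

A 7-joint arm with a two-finger parallel gripper is mounted at the origin on a cart in front of the work surface, level with it; the furniture and walls round the work are solid. World frame = base frame: x ahead of the robot, y to its left, z up, the work surface at z = 0. Lengths are in m, angles in rad, forces in N, time in s.
With the tool pointing down it reaches from about 0.4 to 0.85 m from the base axis. Payload 10.4 kg.
Tool frame: the origin (TCP) lies at the very end of the fingers, on their centre line; the grasp point (between the pads) lies 19 mm behind it (manip.grip_point_offset is the distance from the TCP to the grasp point, in m); z points along the fingers, y is the line along which they close (so a half turn about z gives the same grasp; the last joint's range is limited). The gripper opens to 85 mm and grips with 20 to 120 N. Pads are 22 mm wide; open, the fingers measure 114 mm over their backs; the gripper's body (76 mm by 85 mm) begins 54 mm behind the grasp point. The pads swing forward as they close: fully open they stand 13 mm farther back than shut.
Start: joints at [1.085, 0.332, -0.065, 1.46, 0.022, 1.35, -0.088], TCP at [0.279, -0.559, 0.231] pointing down, gripper open.
Joint ranges: [-2.6, 2.6], [-0.5, 2.12], [-1.47, 1.34], [0.16, 2.42], [-1.27, 4.41], [0.06, 2.06], [-2.6, 2.6]. Speed limits (rad/s): [2.22, 2.22, 2.79, 2.79, 3.14, 3.14, 3.14].

INTERFACE

Orientations are given as a unit quaternion [x, y, z, w].
In Python, from workcell import manip gives the robot as it stands. The module is installed in compiled form; this text tells all that it offers.
- The arm moves only by the shell command python3 -m inch 'ROWS' [OPENING] [FORCE]. ROWS is JSON, a list of rows, each a list of 2 entries, a list of its own where there are three numbers: the shift along the tool's x, y, z each as a share of 0.08 m, from -1 to 1, then the turn, a rotation vector about the tool's x, y, z each as a share of 45 degrees, from -1 to 1. A call has exactly 10 rows; each row is the pose to reach, as a shift and turn from the pose commanded when the call began, along the tool's axes at that moment; what a row does not reach only later rows make up. A row lasts 1/10 s, in which the tool goes at most 50 mm and 8.59 degrees, less where a joint would pass 70% of its speed; a pose out of reach is approached as far as the arm can. A call with a number of a shift or a turn outside -1 to 1 is refused whole. A call with a gripper value outside its range is refused whole. OPENING is the opening, from 0 (shut) to 1 (fully open), set as the call begins (- or left out, the last holds). The fingers move at their own pace and stop on an object; FORCE is the grip in N (left out, the last holds). Time passes only in rows, so rows that repeat a pose let the fingers close, or fill a call up. It gives the time, the measured TCP pose, the force, the opening and the grip force at its end, in the units of the state.
- manip.get_obs(): the state, without advancing time (a new reading comes with each control period).
- manip.camera(name): name is "scene" or "top"; returns the picture (384x512x3 uint8, red, green, blue); there is no depth.
- manip.camera_params(name): a dict with "fov_y" (degrees; the focal length in pixels is half the picture's height over the tangent of half this angle, whatever the lens; pixels are square), "cx", "cy" (the principal point, pixels), "k1" (the pictures are not rectified: a ray, as slopes to the right and down, at radius r is drawn at 1 + k1 r^2 times it, then the intrinsics apply), "camera_from_world" (4x4, takes a point from world to camera coordinates). Camera axes: x right, y up, looking along -z (the intrinsics and any distortion apply to the point x, -y, -z); pixel columns grow to the right and rows downward; lengths in m; the calibration is good to about 2 mm. A picture is of the moment at which its call begins. camera_params takes no time and is no camera call.
- manip.hand_in(): hands the job in; it is judged then, once.
The state is a dict: "clock": time; "joint_pos": joint angles; "joint_velocities": joint speeds; "tau": joint torques, N m; "position": TCP position; "ee_rot": TCP orientation; "ft_force": force on the tool from outside, world axes, zero at the start; "torque": the same for the moment, N m; "grip_width": opening from 0.0 (shut) to 1.0 (fully open); "grasp_force": force on a finger pad.
Only numpy, scipy, OpenCV 4.12 (cv2) and the standard library are available. Lean on these libraries where they do the work, as an engineer would, in place of code of your own. Each camera call takes 0.05 s, during which the arm holds its last target. There are 200 camera calls.

## Working session

There is one attempt and no reset: what is moved stays moved. The work goes in short steps, Python scripts to look and compute and a shell command to move; the robot and the scene stay as the last step left them, time stands still between calls to the robot, and variables do not carry over. Pictures are saved under pics/ and viewed, at most 14 in all, crops included, and the job is handed in when it is done.

```bash
mkdir -p pics
cat > h.py <<'E'
import numpy as np, cv2
from scipy.spatial.transform import Rotation as R
from workcell import manip
def par(n):
    p=manip.camera_params(n); f=192/np.tan(np.radians(p['fov_y'])/2)
    return p,f
def ray(n,u,v):
    p,f=par(n); d=np.array([(u-p['cx'])/f,(v-p['cy'])/f]); s=d.copy()
    for _ in range(20): s=d/(1+p['k1']*(s@s))
    T=np.linalg.inv(np.array(p['camera_from_world'])); 
    return T[:3,3], T[:3,:3]@np.array([s[0],-s[1],-1])
def on_z(n,u,v,z):
    o,d=ray(n,u,v); return o+d*(z-o[2])/d[2]
def proj(n,P):
    p,f=par(n); c=np.array(p['camera_from_world'])@np.append(P,1); s=np.array([c[0],-c[1]])/-c[2]
    s=s*(1+p['k1']*(s@s)); return s*f+[p['cx'],p['cy']]
def snap(n,name):
    im=manip.camera(n)[:,:,::-1].copy(); cv2.imwrite(f'pics/{name}.png',im); return im
def go(target,yaw=None):
    "rows (shares) from present measured pose to TCP target; yaw of tool y axis line"
    o=manip.get_obs(); r=R.from_quat(o['ee_rot']); d=r.inv().apply(np.array(target)-o['position'])
    print('pos',np.round(o['position'],4),'shift shares',np.round(d/0.08,3))
E
python3 - <<'E'
from h import *
for n in('scene','top'):
    im=snap(n,n+'0'); p,f=par(n); print(n,f,p['cx'],p['cy'],p['k1'],np.round(np.linalg.inv(np.array(p['camera_from_world'])),3).tolist())
    cv2.imwrite(f'pics/{n}0b.png',cv2.resize(im,None,fx=1.56,fy=1.56))
o=manip.get_obs(); print({k:np.round(v,3) for k,v in o.items()}); print(R.from_quat(o['ee_rot']).as_matrix().round(3))
E
```

```text
scene 388.7268659863674 251.35388917264788 191.49614289840764 -0.06463334703192754 [[-0.468, 0.586, -0.662, -0.374], [-0.883, -0.292, 0.366, 0.435], [0.021, 0.756, 0.654, 0.994], [0.0, 0.0, 0.0, 1.0]]
top 370.1995599656105 259.9938963300293 184.1290300417714 0.041161588246437654 [[-0.175, 0.946, -0.274, 0.244], [-0.985, -0.167, 0.051, -0.021], [0.003, 0.279, 0.96, 1.158], [0.0, 0.0, 0.0, 1.0]]
{'clock': np.float64(0.1), 'joint_pos': array([ 1.085,  0.333, -0.065,  1.461,  0.022,  1.35 , -0.088]), 'joint_velocities': array([-0.   , -0.001, -0.001, -0.003,  0.   , -0.001, -0.   ]), 'tau': array([ 1.0000e-03, -6.2674e+01,  4.9000e-02, -3.9243e+01,  1.6000e-02,
        7.0000e-03,  0.0000e+00]), 'position': array([ 0.279, -0.559,  0.231]), 'ee_rot': array([ 0.973,  0.229, -0.   , -0.001]), 'ft_force': array([ 0.849, -0.114,  0.335]), 'torque': array([ 0.004, -0.028,  0.018]), 'grasp_force': np.float64(0.0), 'grip_width': np.float64(0.998)}
[[ 0.895  0.446 -0.001]
 [ 0.446 -0.895  0.001]
 [-0.    -0.001 -1.   ]]
```

View pics/scene0b.png

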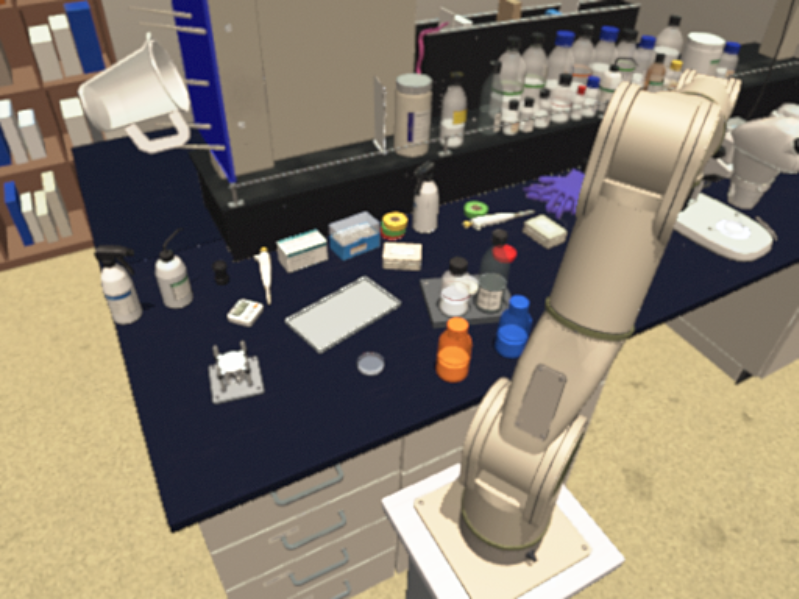

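View pics/top0b.png

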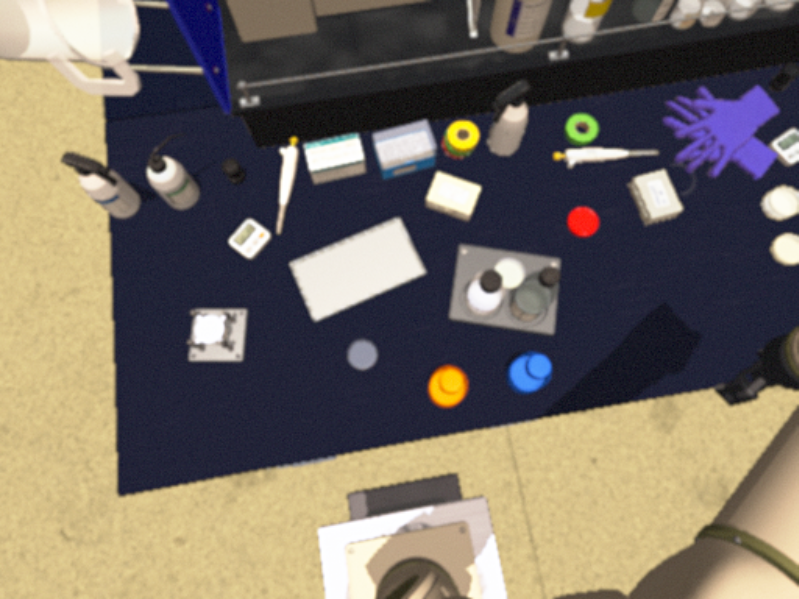

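The pictures (shown at 1.56x) show, in the top view: the dispenser near (217,335), the tray (358,268), the empty dish (362,354) and the block (505,290). On the block are the short bottle's cap (490,281), the tall bottle's cap (548,277) and the agar dish (510,272). The orange and blue decoys stand in front of the block at (447,385) and (530,372).

Run:
```python
from h import *
im=cv2.imread('pics/top0.png'); hsv=cv2.cvtColor(im,cv2.COLOR_BGR2HSV)
S,V=hsv[...,1].astype(int),hsv[...,2].astype(int)
def rect(name,box,mask,z):
    x0,y0,x1,y1=box; m=np.zeros(mask.shape,np.uint8); m[y0:y1,x0:x1]=mask[y0:y1,x0:x1]*255
    m=cv2.morphologyEx(m,cv2.MORPH_CLOSE,np.ones((3,3)))
    c=max(cv2.findContours(m,0,2)[0],key=cv2.contourArea)
    # contour -> world plane, then min area rect
    W=np.array([on_z('top',*p[0],z)[:2] for p in c],np.float32)
    (cx,cy),(w,h),a=cv2.minAreaRect(W); print(name,'centre',np.round([cx,cy],4),'size',round(w,4),round(h,4),'ang',round(a,1),'npx',len(c))
grey=(V>60)&(S<110)
rect('block',(280,150,370,222),(V>55)&(S<100),.02)
rect('tray',(178,132,282,210),V>100,.012)
rect('disp',(112,190,166,238),V>80,.01)
rect('empty',(215,210,250,242),V>75,.013)
for n,(u,v),z in [('shortcap',(490,281),.156),('tallcap',(548,277),.226),('agar',(510,272),.039),('orange',(452,380),.146),('blue',(540,366),.146),('foll',(213,328),.062),('timer',(250,238),.019),('case',(454,196),.035),('red',(583,221),.016)]:
    print(n,on_z('top',u/1.56,v/1.56,z).round(3))
a=np.hstack([cv2.resize(im[145:225,275:375],None,fx=5,fy=5,interpolation=2),cv2.resize(im[185:245,110:170],(400,400),interpolation=2)])
s=cv2.imread('pics/scene0.png'); b=np.hstack([cv2.resize(s[140:240,260:350],(360,400),interpolation=2)])
cv2.imwrite('pics/c1.png',cv2.resize(np.hstack([a[:400],b]),(800,254)))
print(a.shape)
```

```text
block centre [ 0.5309 -0.2866] size 0.2921 0.2363 ang 79.9 npx 269
tray centre [0.6308 0.0105] size 0.1428 0.2561 ang 14.5 npx 174
disp centre [0.5419 0.3093] size 0.1142 0.1086 ang 79.9 npx 35
empty centre [0.449 0.028] size 0.0626 0.0612 ang 35.7 npx 34
shortcap [ 0.515 -0.227  0.156]
tallcap [ 0.486 -0.31   0.226]
agar [ 0.558 -0.295  0.039]
orange [ 0.353 -0.125  0.146]
blue [ 0.35  -0.282  0.146]
foll [0.54  0.3   0.062]
timer [0.731 0.221 0.019]
case [ 0.745 -0.217  0.035]
red [ 0.648 -0.478  0.016]
(400, 900, 3)
```

View pics/c1.png

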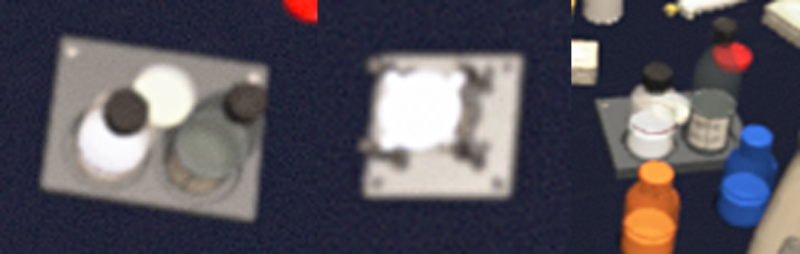

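The crop shows the block corners at about (62,37), (268,68), (258,219), (42,188). The dispenser base corners are at (370,58), (523,57), (515,197), (363,197), with the white plate's blob on it.

Run:
```python
from h import *
def fit(n,cs,f,z,l,w):
    P=np.array([on_z('top',*f(c),z)[:2] for c in cs]); c=P.mean(0)
    e=lambda i,j:P[j]-P[i]
    x=(e(3,0)+e(2,1))/2; y=(e(1,0)+e(2,3))/2
    ax=np.arctan2(x[1],x[0]); ay=np.arctan2(-y[0],y[1])
    print(n,c.round(4),'len x,y',np.linalg.norm(x).round(4),np.linalg.norm(y).round(4),'yaw',np.degrees([ax,ay]).round(1)); return c,(ax+ay)/2
k=3.175*1.0
c,a=fit('block',[(62,37),(268,68),(258,219),(42,188)],lambda c:(275+c[0]/k-.4,145+c[1]/k-.4),.02,.16,.21)
Rm=np.array([[np.cos(a),-np.sin(a)],[np.sin(a),np.cos(a)]])
for q in[(-.03,.046),(-.03,-.046),(.028,0)]: print('  ',q,(c+Rm@q).round(4))
fit('disp',[(370,58),(523,57),(515,197),(363,197)],lambda c:(110+(c[0]-317.5)/4.233-.4,185+c[1]/4.233-.4),.01,.105,.105)
# centroids
def cen(cam,box,fn,z,lab):
    im=cv2.imread(f'pics/{cam}0.png').astype(int); hsv=cv2.cvtColor(im.astype(np.uint8),cv2.COLOR_BGR2HSV)
    x0,y0,x1,y1=box; m=fn(hsv[y0:y1,x0:x1].astype(int)).astype(np.uint8)
    nn,l,st,ce=cv2.connectedComponentsWithStats(m); i=1+np.argmax(st[1:,4]); u=ce[i]+[x0,y0]
    print(lab,cam,u.round(1),st[i],on_z(cam,*u,z).round(4))
cen('top',(118,192,162,232),lambda h:h[...,2]>225,.062,'foll')
cen('scene',(130,215,175,260),lambda h:h[...,2]>225,.062,'foll')
blk=lambda h:h[...,2]<75
cen('top',(305,170,325,192),lambda h:(h[...,2]<80)&(h[...,1]<110),.156,'short')
cen('top',(342,168,362,186),lambda h:(h[...,2]<80)&(h[...,1]<90),.226,'tall')
cen('scene',(285,162,305,182),lambda h:(h[...,2]<80)&(h[...,1]<110),.15,'short')
cen('scene',(312,145,330,163),lambda h:(h[...,2]<80)&(h[...,1]<110),.215,'tall')
cen('top',(315,160,340,185),lambda h:(h[...,2]>180)&(h[...,1]<60),.039,'agar')
cen('scene',(225,222,248,242),lambda h:(h[...,2]>75),.010,'empty')
```

```text
block [ 0.5318 -0.2832] len x,y 0.1598 0.2128 yaw [-18.2 -18.8]
   (-0.03, 0.046) [ 0.5179 -0.2301]
   (-0.03, -0.046) [ 0.4887 -0.3173]
   (0.028, 0) [ 0.5583 -0.2921]
disp [0.5396 0.3081] len x,y 0.1051 0.1119 yaw [-7.8 -9.9]
foll top [133.7 210.4] [  6   9  20  20 312] [0.5416 0.3085 0.062 ]
foll scene [148.1 231.5] [ 10  10  17  14 181] [0.5417 0.3093 0.062 ]
short top [314. 180.] [  3   4  13  13 103] [ 0.5149 -0.2268  0.156 ]
tall top [352.4 178.3] [  3   0  16  18 114] [ 0.4833 -0.3126  0.226 ]
short scene [294.7 168.2] [  0   0  20  14 246] [ 0.5222 -0.2354  0.15  ]
tall scene [319.7 151.5] [  0   0  18  18 215] [ 0.4954 -0.3152  0.215 ]
agar top [326.9 174.2] [  2   5  20  20 280] [ 0.5585 -0.2951  0.039 ]
empty scene [237.1 232.8] [  4   3  18  16 220] [0.45   0.0307 0.01  ]
```

```bash
python3 -m inch '[[[0.09,-0.05,-0.07],[0,0,0]],[[0.18,-0.1,-0.15],[0,0,0]],[[0.27,-0.14,-0.22],[0,0,0]],[[0.36,-0.19,-0.3],[0,0,0]],[[0.45,-0.24,-0.37],[0,0,0]],[[0.54,-0.29,-0.45],[0,0,0]],[[0.63,-0.33,-0.52],[0,0,0]],[[0.72,-0.38,-0.6],[0,0,0]],[[0.81,-0.43,-0.67],[0,0,0]],[[0.9,-0.48,-0.74],[0,0,0]]]' 0.75 40
for i in 1 2 3; do python3 -m inch '[[[0.1,-0.05,0],[0,0,0]],[[0.2,-0.1,0],[0,0,0]],[[0.3,-0.15,0],[0,0,0]],[[0.4,-0.2,0],[0,0,0]],[[0.5,-0.25,0],[0,0,0]],[[0.6,-0.3,0],[0,0,0]],[[0.7,-0.35,0],[0,0,0]],[[0.8,-0.4,0],[0,0,0]],[[0.9,-0.45,0],[0,0,0]],[[1,-0.5,0],[0,0,0]]]' >/dev/null; done
python3 - <<'E'
from h import *
go((.516,-.229,.29)); o=manip.get_obs(); print({k:np.round(o[k],3) for k in('clock','position','ee_rot','ft_force','grip_width','joint_pos')})
im=snap('top','top1'); s=snap('scene','scene1')
cv2.imwrite('pics/c2.png',np.hstack([cv2.resize(im[130:230,260:380],(480,400)),cv2.resize(s[110:230,230:326],(320,400))]))
E
```

```text
clock: 1.1
position: [0.3267, -0.4922, 0.291]
ee_rot: [0.973, 0.229, 0.0, 0.0]
ft_force: [0.7, -0.4, -0.1]
grip_width: 0.751
grasp_force: 0.0
pos [ 0.488  -0.2776  0.2905] shift shares [ 0.585 -0.388  0.007]
{'clock': np.float64(4.1), 'position': array([ 0.488, -0.278,  0.291]), 'ee_rot': array([0.973, 0.229, 0.   , 0.   ]), 'ft_force': array([ 0.568, -0.319,  0.907]), 'grip_width': np.float64(0.75), 'joint_pos': array([ 0.694,  0.183, -0.297,  1.528,  0.054,  1.439, -0.713])}
```

View pics/c2.png

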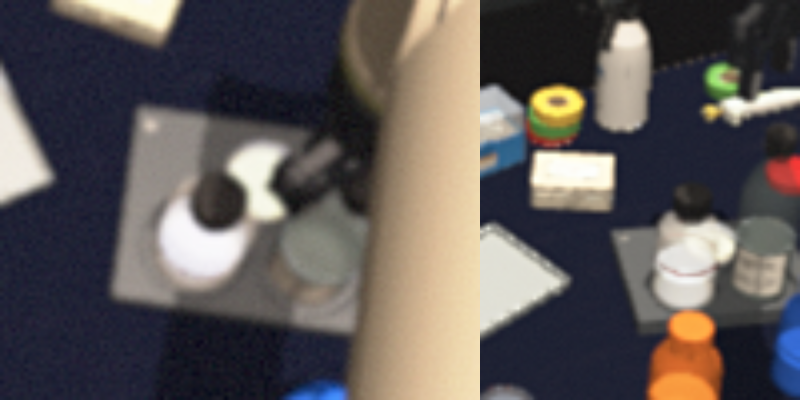

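```bash
python3 -m inch '[[[0.08,-0.05,0],[0,0,0]],[[0.16,-0.1,0],[0,0,0]],[[0.24,-0.16,0],[0,0,0]],[[0.32,-0.22,0],[0,0,0]],[[0.4,-0.27,0],[0,0,0]],[[0.48,-0.32,0],[0,0,0]],[[0.54,-0.36,0.05],[0,0,0]],[[0.58,-0.38,0.12],[0,0,0]],[[0.58,-0.39,0.22],[0,0,0]],[[0.58,-0.39,0.33],[0,0,0]]]'
python3 -m inch '[[[0,0,0.1],[0,0,0]],[[0,0,0.2],[0,0,0]],[[0,0,0.3],[0,0,0]],[[0,0,0.4],[0,0,0]],[[0,0,0.5],[0,0,0]],[[0,0,0.6],[0,0,0]],[[0,0,0.7],[0,0,0]],[[0,0,0.8],[0,0,0]],[[0,0,0.9],[0,0,0]],[[0,0,1],[0,0,0]]]'
python3 -m inch '[[[0,0,0.15],[0,0,0]],[[0,0,0.3],[0,0,0]],[[0,0,0.45],[0,0,0]],[[0,0,0.55],[0,0,0]],[[0,0,0.65],[0,0,0]],[[0,0,0.72],[0,0,0]],[[0,0,0.77],[0,0,0]],[[0,0,0.8],[0,0,0]],[[0,0,0.8],[0,0,0]],[[0,0,0.8],[0,0,0]]]'
python3 - <<'E'
from h import *
im=snap('top','top2'); s=snap('scene','scene2')
cv2.imwrite('pics/c3.png',np.hstack([cv2.resize(im[130:230,260:380],(480,400)),cv2.resize(s[110:230,230:326],(320,400))]))
E
```

```text
clock: 5.2
position: [0.5149, -0.2297, 0.2632]
ee_rot: [0.973, 0.229, -0.0, -0.0]
ft_force: [0.7, 0.2, 0.7]
grip_width: 0.75
grasp_force: 0.0
clock: 6.2
position: [0.5151, -0.2296, 0.1835]
ee_rot: [0.973, 0.229, 0.0, 0.0]
ft_force: [-0.8, 0.3, 0.3]
grip_width: 0.747
grasp_force: 0.0
clock: 7.2
position: [0.5153, -0.2297, 0.1204]
ee_rot: [0.973, 0.229, 0.0, 0.0]
ft_force: [0.5, -0.8, 0.4]
grip_width: 0.746
grasp_force: 0.0
```

View pics/c3.png

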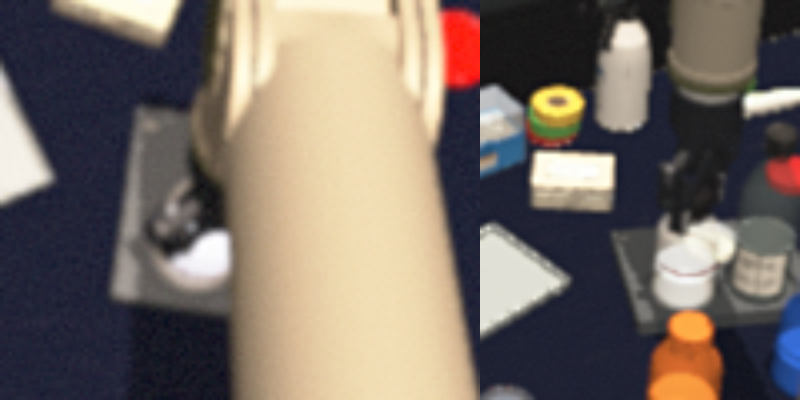

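The gripper is round the short bottle's cap: the fingers are at about (180,220) in the top half and (690,190) in the scene half. Next I close and lift.

```bash
python3 -m inch '[[[0,0,0],[0,0,0]],[[0,0,0],[0,0,0]],[[0,0,0],[0,0,0]],[[0,0,0],[0,0,0]],[[0,0,0],[0,0,0]],[[0,0,0],[0,0,0]],[[0,0,0],[0,0,0]],[[0,0,0],[0,0,0]],[[0,0,0],[0,0,0]],[[0,0,-0.03],[0,0,0]]]' 0 50
python3 -m inch '[[[0,0,-0.06],[0,0,0]],[[0,0,-0.13],[0,0,0]],[[0,0,-0.2],[0,0,0]],[[0,0,-0.28],[0,0,0]],[[0,0,-0.36],[0,0,0]],[[0,0,-0.44],[0,0,0]],[[0,0,-0.5],[0,0,0]],[[0,0,-0.55],[0,0,0]],[[0,0,-0.58],[0,0,0]],[[0,0,-0.6],[0,0,0]]]'
python3 -c "
from h import *
go((.618,.061,.17))"
```

```text
clock: 8.3
position: [0.5143, -0.229, 0.1217]
ee_rot: [0.973, 0.229, -0.001, -0.001]
ft_force: [0.6, -1.0, -3.3]
grip_width: 0.461
grasp_force: 50.5
clock: 9.3
position: [0.5151, -0.2296, 0.1707]
ee_rot: [0.973, 0.229, 0.0, 0.0]
ft_force: [0.4, 0.5, -3.4]
grip_width: 0.455
grasp_force: 50.6
pos [ 0.5151 -0.2296  0.1707] shift shares [ 2.773 -2.676  0.008]
```

```bash
python3 -m inch '[[[0.04,-0.04,0],[0,0,0]],[[0.1,-0.1,0],[0,0,0]],[[0.2,-0.19,0],[0,0,0]],[[0.31,-0.3,0],[0,0,0]],[[0.42,-0.41,0],[0,0,0]],[[0.53,-0.52,0],[0,0,0]],[[0.65,-0.63,0],[0,0,0]],[[0.76,-0.74,0],[0,0,0]],[[0.88,-0.85,0],[0,0,0]],[[1,-0.96,0],[0,0,0]]]'
python3 -m inch '[[[0.1,-0.1,0],[0,0,0]],[[0.2,-0.19,0],[0,0,0]],[[0.3,-0.29,0],[0,0,0]],[[0.4,-0.39,0],[0,0,0]],[[0.5,-0.48,0],[0,0,0]],[[0.6,-0.58,0],[0,0,0]],[[0.7,-0.68,0],[0,0,0]],[[0.8,-0.77,0],[0,0,0]],[[0.9,-0.87,0],[0,0,0]],[[1,-0.97,0],[0,0,0]]]'
python3 -m inch '[[[0.12,-0.11,0],[0,0,0]],[[0.23,-0.22,0],[0,0,0]],[[0.34,-0.33,0],[0,0,0]],[[0.45,-0.44,0],[0,0,0]],[[0.55,-0.53,0],[0,0,0]],[[0.63,-0.61,0],[0,0,0]],[[0.7,-0.68,0.02],[0,0,0]],[[0.75,-0.73,0.06],[0,0,0]],[[0.77,-0.75,0.13],[0,0,0]],[[0.77,-0.75,0.22],[0,0,0]]]'
python3 - <<'E'
from h import *
go((.618,.061,.114)); im=snap('top','top3'); s=snap('scene','scene3')
cv2.imwrite('pics/c4.png',np.hstack([cv2.resize(im[110:220,170:302],(480,400)),cv2.resize(s[150:270,170:266],(320,400))]))
E
```

```text
clock: 10.3
position: [0.5528, -0.1241, 0.1705]
ee_rot: [0.973, 0.229, 0.0, 0.0]
ft_force: [0.5, -0.2, -3.4]
grip_width: 0.459
grasp_force: 50.6
clock: 11.3
position: [0.5896, -0.0192, 0.1705]
ee_rot: [0.973, 0.229, 0.0, 0.0]
ft_force: [0.7, -0.4, -3.0]
grip_width: 0.457
grasp_force: 50.6
clock: 12.3
position: [0.6177, 0.0613, 0.1524]
ee_rot: [0.973, 0.229, 0.0, 0.0]
ft_force: [-0.5, -1.2, -3.8]
grip_width: 0.457
grasp_force: 50.6
pos [0.6177 0.0613 0.1524] shift shares [0.001 0.004 0.48 ]
```

View pics/c4.png

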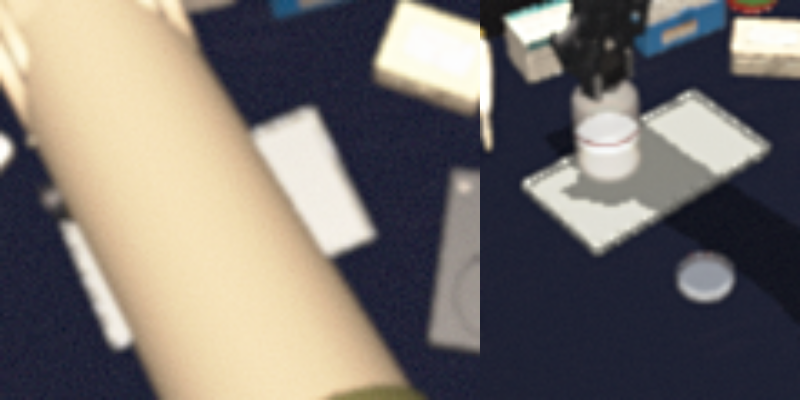

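The top half shows the arm over the tray. In the scene half the short bottle hangs upright over the tray's left half, its base at about (607,175), so I can lower it.

```bash
python3 -m inch '[[[0,0,0.08],[0,0,0]],[[0,0,0.16],[0,0,0]],[[0,0,0.24],[0,0,0]],[[0,0,0.31],[0,0,0]],[[0,0,0.37],[0,0,0]],[[0,0,0.41],[0,0,0]],[[0,0,0.44],[0,0,0]],[[0,0,0.46],[0,0,0]],[[0,0,0.475],[0,0,0]],[[0,0,0.48],[0,0,0]]]'
python3 -m inch '[[[0,0,0],[0,0,0]],[[0,0,0],[0,0,0]],[[0,0,0],[0,0,0]],[[0,0,-0.02],[0,0,0]],[[0,0,-0.08],[0,0,0]],[[0,0,-0.2],[0,0,0]],[[0,0,-0.4],[0,0,0]],[[0,0,-0.6],[0,0,0]],[[0,0,-0.8],[0,0,0]],[[0,0,-1],[0,0,0]]]' 0.75
python3 -c "
from h import *
go((.486,-.315,.26))"
```

```text
clock: 13.4
position: [0.6178, 0.0612, 0.1147]
ee_rot: [0.973, 0.229, 0.0, 0.0]
ft_force: [-0.3, 0.5, -0.0]
grip_width: 0.462
grasp_force: 50.8
clock: 14.4
position: [0.6179, 0.0612, 0.1966]
ee_rot: [0.973, 0.229, 0.001, 0.0]
ft_force: [0.2, -0.4, 0.1]
grip_width: 0.75
grasp_force: 0.0
pos [0.6179 0.0612 0.1966] shift shares [-3.574  3.473 -0.795]
```

```bash
for i in 1 2; do python3 -m inch '[[[-0.09,0.09,-0.05],[0,0,0]],[[-0.19,0.18,-0.1],[0,0,0]],[[-0.29,0.28,-0.15],[0,0,0]],[[-0.39,0.38,-0.2],[0,0,0]],[[-0.49,0.48,-0.25],[0,0,0]],[[-0.59,0.57,-0.3],[0,0,0]],[[-0.69,0.67,-0.34],[0,0,0]],[[-0.79,0.77,-0.38],[0,0,0]],[[-0.89,0.87,-0.4],[0,0,0]],[[-1,0.97,-0.4],[0,0,0]]]' >/dev/null; done
python3 -m inch '[[[-0.09,0.09,0],[0,0,0]],[[-0.19,0.18,0],[0,0,0]],[[-0.29,0.28,0],[0,0,0]],[[-0.39,0.38,0],[0,0,0]],[[-0.49,0.48,0],[0,0,0]],[[-0.59,0.57,0],[0,0,0]],[[-0.69,0.67,0],[0,0,0]],[[-0.79,0.77,0],[0,0,0]],[[-0.89,0.87,0],[0,0,0]],[[-1,0.97,0],[0,0,0]]]'
python3 - <<'E'
from h import *
go((.487,-.315,.19)); s=snap('scene','scene4'); im=snap('top','top4')
hs=cv2.cvtColor(s,cv2.COLOR_BGR2HSV)[145:170,308:335]
for z in (.19,.212): print(proj('scene',(.487,-.315,z)).round(1))
cv2.imwrite('pics/c5.png',np.hstack([cv2.resize(im[130:230,290:410],(480,400)),cv2.resize(s[110:210,270:350],(320,400))]))
E
```

```text
clock: 17.4
position: [0.5066, -0.2551, 0.2585]
ee_rot: [0.973, 0.229, 0.0, 0.0]
ft_force: [-0.1, 0.2, 0.5]
grip_width: 0.75
grasp_force: 0.0
pos [ 0.5066 -0.2551  0.2585] shift shares [-0.553  0.56   0.857]
[320.1 158.5]
[320.9 153.4]
```

View pics/c5.png

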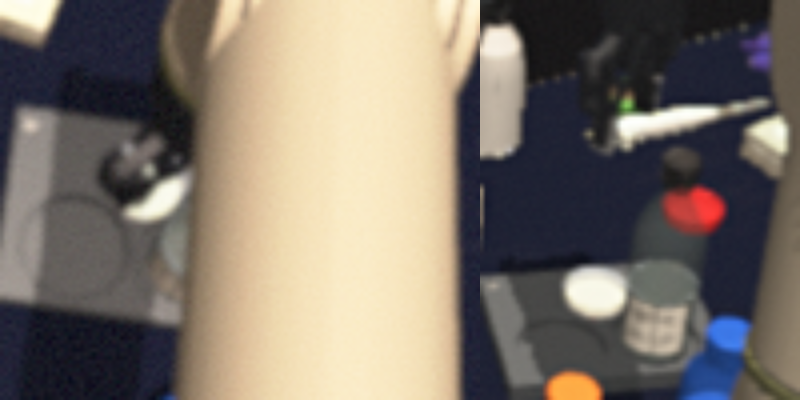

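In the scene half the tall cap is at (682,168), which is pixel (320.5,152). I projected (320.9,153.4) for it, so the estimate holds. The agar dish is at (597,293).

```bash
python3 -m inch '[[[-0.08,0.08,0],[0,0,0]],[[-0.16,0.16,0],[0,0,0]],[[-0.25,0.25,0],[0,0,0]],[[-0.34,0.34,0],[0,0,0]],[[-0.42,0.43,0],[0,0,0]],[[-0.49,0.5,0],[0,0,0]],[[-0.54,0.55,0],[0,0,0]],[[-0.55,0.56,0.02],[0,0,0]],[[-0.55,0.56,0.08],[0,0,0]],[[-0.55,0.56,0.16],[0,0,0]]]'
python3 -m inch '[[[0,0,0.1],[0,0,0]],[[0,0,0.2],[0,0,0]],[[0,0,0.3],[0,0,0]],[[0,0,0.4],[0,0,0]],[[0,0,0.5],[0,0,0]],[[0,0,0.57],[0,0,0]],[[0,0,0.63],[0,0,0]],[[0,0,0.67],[0,0,0]],[[0,0,0.69],[0,0,0]],[[0,0,0.69],[0,0,0]]]'
python3 -m inch '[[[0,0,0],[0,0,0]],[[0,0,0],[0,0,0]],[[0,0,0],[0,0,0]],[[0,0,0],[0,0,0]],[[0,0,0],[0,0,0]],[[0,0,0],[0,0,0]],[[0,0,0],[0,0,0]],[[0,0,0],[0,0,0]],[[0,0,0],[0,0,0]],[[0,0,-0.03],[0,0,0]]]' 0 60
python3 -m inch '[[[0,0,-0.06],[0,0,0]],[[0,0,-0.13],[0,0,0]],[[0,0,-0.2],[0,0,0]],[[0,0,-0.28],[0,0,0]],[[0,0,-0.36],[0,0,0]],[[0,0,-0.44],[0,0,0]],[[0,0,-0.5],[0,0,0]],[[0,0,-0.55],[0,0,0]],[[0,0,-0.58],[0,0,0]],[[0,0,-0.6],[0,0,0]]]'
python3 -c "
from h import *
go((.644,-.040,.24))
for u in [(299.25,183.3)]: print(on_z('scene',*u,.036))"
```

```text
clock: 18.5
position: [0.4878, -0.3135, 0.2454]
ee_rot: [0.973, 0.23, 0.0, 0.0]
ft_force: [-0.3, 1.2, -0.3]
grip_width: 0.75
grasp_force: 0.0
clock: 19.5
position: [0.4875, -0.314, 0.1905]
ee_rot: [0.973, 0.229, -0.0, 0.0]
ft_force: [0.5, 0.8, -0.2]
grip_width: 0.748
grasp_force: 0.0
clock: 20.5
position: [0.4869, -0.3135, 0.1921]
ee_rot: [0.973, 0.229, -0.001, -0.001]
ft_force: [-0.2, 0.1, -2.7]
grip_width: 0.392
grasp_force: 59.8
clock: 21.5
position: [0.4875, -0.314, 0.2411]
ee_rot: [0.973, 0.229, 0.0, 0.0]
ft_force: [0.2, 0.3, -3.1]
grip_width: 0.392
grasp_force: 59.9
pos [ 0.4875 -0.314   0.2411] shift shares [ 3.28  -2.191  0.013]
[ 0.55390194 -0.28938155  0.036     ]
```

```bash
for i in 1 2 3; do python3 -m inch '[[[0.09,-0.06,0],[0,0,0]],[[0.19,-0.13,0],[0,0,0]],[[0.29,-0.2,0],[0,0,0]],[[0.39,-0.26,0],[0,0,0]],[[0.49,-0.33,0],[0,0,0]],[[0.59,-0.4,0],[0,0,0]],[[0.69,-0.46,0],[0,0,0]],[[0.79,-0.53,0],[0,0,0]],[[0.89,-0.6,0],[0,0,0]],[[0.98,-0.66,0],[0,0,0]]]' | sed -n '1,2p;4p;6p'; done
python3 -m inch '[[[0.09,-0.06,0],[0,0,0]],[[0.17,-0.1,0],[0,0,0]],[[0.24,-0.15,0],[0,0,0]],[[0.3,-0.19,0],[0,0,0]],[[0.33,-0.2,0.03],[0,0,0]],[[0.34,-0.21,0.08],[0,0,0]],[[0.34,-0.21,0.15],[0,0,0]],[[0.34,-0.21,0.24],[0,0,0]],[[0.34,-0.21,0.33],[0,0,0]],[[0.34,-0.21,0.4],[0,0,0]]]'
python3 - <<'E'
from h import *
go((.644,-.040,.1848)); s=snap('scene','scene5'); im=snap('top','top5')
cv2.imwrite('pics/c6.png',np.hstack([cv2.resize(im[110:220,170:302],(480,400)),cv2.resize(s[130:250,170:266],(320,400))]))
E
```

```text
clock: 22.5
position: [0.5345, -0.2309, 0.2409]
ft_force: [-0.8, -0.3, -3.2]
grasp_force: 59.9
clock: 23.5
position: [0.5811, -0.1486, 0.2409]
ft_force: [-0.3, -0.7, -4.2]
grasp_force: 59.9
clock: 24.5
position: [0.6276, -0.0664, 0.2409]
ft_force: [-0.7, -0.1, -3.9]
grasp_force: 59.9
clock: 25.5
position: [0.6437, -0.0404, 0.2079]
ee_rot: [0.973, 0.229, -0.0, -0.0]
ft_force: [-1.1, -1.2, -3.7]
grip_width: 0.396
grasp_force: 59.9
pos [ 0.6437 -0.0404  0.2079] shift shares [ 0.005 -0.003  0.289]
```

View pics/c6.png

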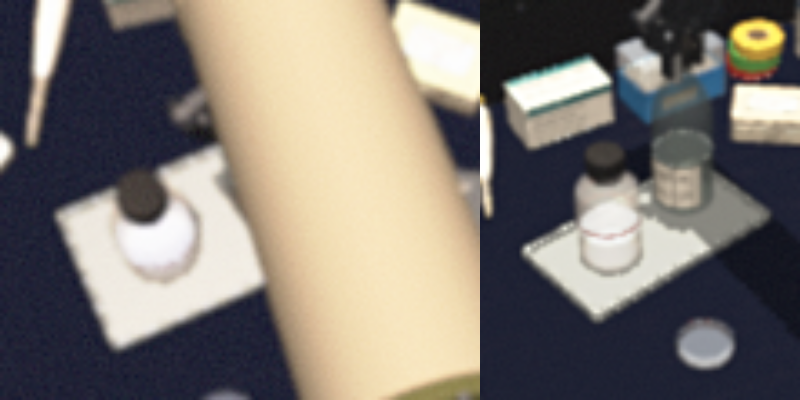

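The short bottle stands upright in the tray, its cap at (140,195) top. The tall one hangs upright over the tray's right half, its base at (683,205) scene. I lower and release it, then head for the dish, turning to the dispenser's yaw on the way.

```bash
python3 -m inch '[[[0,0,0.05],[0,0,0]],[[0,0,0.1],[0,0,0]],[[0,0,0.15],[0,0,0]],[[0,0,0.19],[0,0,0]],[[0,0,0.22],[0,0,0]],[[0,0,0.245],[0,0,0]],[[0,0,0.265],[0,0,0]],[[0,0,0.28],[0,0,0]],[[0,0,0.285],[0,0,0]],[[0,0,0.29],[0,0,0]]]'
python3 -m inch '[[[0,0,0],[0,0,0]],[[0,0,0],[0,0,0]],[[0,0,0],[0,0,0]],[[0,0,-0.02],[0,0,0]],[[0,0,-0.08],[0,0,0]],[[0,0,-0.2],[0,0,0]],[[0,0,-0.4],[0,0,0]],[[0,0,-0.6],[0,0,0]],[[0,0,-0.8],[0,0,0]],[[0,0,-1],[0,0,0]]]' 0.85
python3 -c "
from h import *
go((.557,-.292,.10))"
```

```text
clock: 26.6
position: [0.6441, -0.0401, 0.1858]
ee_rot: [0.973, 0.229, 0.0, 0.0]
ft_force: [0.1, 0.0, -3.7]
grip_width: 0.396
grasp_force: 59.9
clock: 27.6
position: [0.6443, -0.04, 0.268]
ee_rot: [0.973, 0.229, 0.001, 0.0]
ft_force: [-0.0, -0.2, 0.4]
grip_width: 0.853
grasp_force: 0.0
pos [ 0.6443 -0.04    0.268 ] shift shares [-2.386  2.33   2.099]
```

```bash
python3 -m inch '[[[-0.1,0.1,0],[0,0,0.08]],[[-0.2,0.19,0],[0,0,0.16]],[[-0.3,0.29,0],[0,0,0.24]],[[-0.4,0.39,0],[0,0,0.32]],[[-0.5,0.49,0],[0,0,0.4]],[[-0.6,0.58,0.05],[0,0,0.48]],[[-0.7,0.68,0.12],[0,0,0.56]],[[-0.8,0.78,0.2],[0,0,0.64]],[[-0.9,0.88,0.3],[0,0,0.72]],[[-1,0.97,0.4],[0,0,0.8]]]'
python3 - <<'E'
from h import *
go((.557,-.292,.10)); o=manip.get_obs(); print(R.from_quat(o['ee_rot']).as_matrix().round(3)); print(o['joint_pos'].round(2))
im=snap('top','top6'); s=snap('scene','scene6'); 
for cam,box,z in (('top',(300,150,350,195),.039),('scene',(285,165,320,200),.036)):
    p=cv2.imread(f'pics/{cam}6.png'); h=cv2.cvtColor(p,cv2.COLOR_BGR2HSV); x0,y0,x1,y1=box; h=h[y0:y1,x0:x1]
    m=((h[...,2]>150)&(h[...,1]<80)).astype(np.uint8); n,l,st,ce=cv2.connectedComponentsWithStats(m); i=1+np.argmax(st[1:,4])
    u=st[i,:2]+(st[i,2:4]-1)/2+[x0,y0]; print(cam,st[i],u,on_z(cam,*u,z).round(4))
E
```

```text
clock: 28.6
position: [0.6074, -0.1457, 0.2351]
ee_rot: [0.996, -0.084, 0.001, 0.0]
ft_force: [0.5, 0.6, -0.4]
grip_width: 0.847
grasp_force: 0.0
pos [ 0.6074 -0.1457  0.2351] shift shares [-0.318  1.908  1.689]
[[ 0.986 -0.167  0.002]
 [-0.167 -0.986 -0.   ]
 [ 0.002  0.    -1.   ]]
[ 0.38  0.34 -0.28  1.45  0.1   1.36 -1.64]
top [   0    0   50   45 1941] [324.5 172. ] [ 0.5669 -0.2894  0.039 ]
scene [  6  12  17  13 169] [299. 183.] [ 0.5559 -0.2895  0.036 ]
```

```bash
python3 -m inch '[[[-0.03,0.1,0.05],[0,0,-0.1]],[[-0.06,0.2,0.1],[0,0,-0.2]],[[-0.09,0.3,0.15],[0,0,-0.3]],[[-0.12,0.4,0.2],[0,0,-0.4]],[[-0.15,0.5,0.3],[0,0,-0.5]],[[-0.18,0.6,0.4],[0,0,-0.6]],[[-0.2,0.7,0.5],[0,0,-0.7]],[[-0.22,0.8,0.6],[0,0,-0.8]],[[-0.24,0.9,0.7],[0,0,-0.9]],[[-0.27,1,0.8],[0,0,-1]]]'
python3 - <<'E'
from h import *
go((.557,-.291,.10)); o=manip.get_obs(); print(R.from_quat(o['ee_rot']).as_matrix().round(3)); print(o['joint_pos'].round(2))
E
```

```text
clock: 29.7
position: [0.5735, -0.2202, 0.171]
ee_rot: [0.951, 0.308, 0.001, 0.0]
ft_force: [1.4, 0.9, 0.1]
grip_width: 0.849
grasp_force: 0.0
pos [ 0.5735 -0.2202  0.171 ] shift shares [-0.687  0.595  0.887]
[[ 0.81   0.586  0.002]
 [ 0.586 -0.81  -0.   ]
 [ 0.001  0.001 -1.   ]]
[ 0.57  0.37 -0.36  1.56  0.13  1.24 -0.75]
```

```bash
python3 -m inch '[[[-0.07,0.06,0.05],[0,0,-0.1]],[[-0.14,0.12,0.1],[0,0,-0.2]],[[-0.21,0.18,0.15],[0,0,-0.3]],[[-0.28,0.24,0.2],[0,0,-0.4]],[[-0.35,0.3,0.3],[0,0,-0.5]],[[-0.42,0.36,0.4],[0,0,-0.6]],[[-0.5,0.43,0.5],[0,0,-0.7]],[[-0.57,0.5,0.6],[0,0,-0.8]],[[-0.65,0.56,0.7],[0,0,-0.9]],[[-0.69,0.6,0.8],[0,0,-0.98]]]'
python3 - <<'E'
from h import *
go((.557,-.291,.022)); o=manip.get_obs(); print(R.from_quat(o['ee_rot']).as_matrix().round(3)); print(o['joint_pos'].round(2))
s=snap('scene','scene7'); im=snap('top','top7')
cv2.imwrite('pics/c7.png',np.hstack([cv2.resize(im[130:230,270:390],(480,400)),cv2.resize(s[110:210,260:340],(320,400))]))
E
```

```text
clock: 30.7
position: [0.5564, -0.2922, 0.1069]
ee_rot: [0.767, 0.642, 0.0, 0.001]
ft_force: [0.7, 0.4, 0.1]
grip_width: 0.848
grasp_force: 0.0
pos [ 0.5564 -0.2922  0.1069] shift shares [0.016 0.003 1.061]
[[ 0.175  0.985  0.001]
 [ 0.985 -0.175 -0.001]
 [-0.001  0.002 -1.   ]]
[ 0.75  0.47 -0.44  1.58  0.21  1.14  0.09]
```

View pics/c7.png

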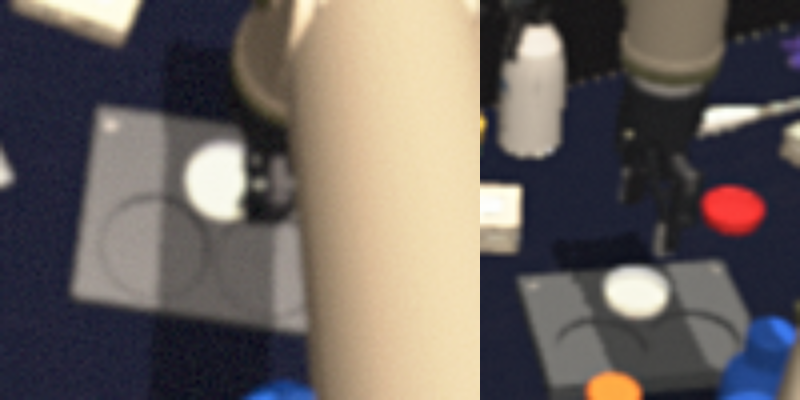

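The dish is centred near (224,181) in the top half, under the fingers, and at (637,292) in the scene half; both agree with (0.557,-0.292). I go straight down and close.

```bash
python3 -m inch '[[[0,0,0.12],[0,0,0]],[[0,0,0.25],[0,0,0]],[[0,0,0.38],[0,0,0]],[[0,0,0.51],[0,0,0]],[[0,0,0.63],[0,0,0]],[[0,0,0.74],[0,0,0]],[[0,0,0.84],[0,0,0]],[[0,0,0.92],[0,0,0]],[[0,0,0.97],[0,0,0]],[[0,0,1],[0,0,0]]]'
python3 -m inch '[[[0,0,0.02],[0,0,0]],[[0,0,0.04],[0,0,0]],[[0,0,0.06],[0,0,0]],[[0,0,0.06],[0,0,0]],[[0,0,0.06],[0,0,0]],[[0,0,0.06],[0,0,0]],[[0,0,0.06],[0,0,0]],[[0,0,0.06],[0,0,0]],[[0,0,0.06],[0,0,0]],[[0,0,0.06],[0,0,0]]]' 0 25
python3 - <<'E'
from h import *
s=snap('scene','scene8'); im=snap('top','top8')
cv2.imwrite('pics/c8.png',np.hstack([cv2.resize(im[140:220,290:386],(480,400)),cv2.resize(s[140:220,266:330],(320,400))]))
E
```

```text
clock: 31.8
position: [0.5588, -0.2923, 0.0277]
ee_rot: [0.768, 0.64, 0.002, 0.003]
ft_force: [6.8, -1.0, 10.0]
grip_width: 0.849
grasp_force: 5.8
clock: 32.8
position: [0.5654, -0.2941, 0.0306]
ee_rot: [0.768, 0.64, 0.005, 0.01]
ft_force: [4.7, 0.7, 45.0]
grip_width: 0.655
grasp_force: 28.5
```

View pics/c8.png

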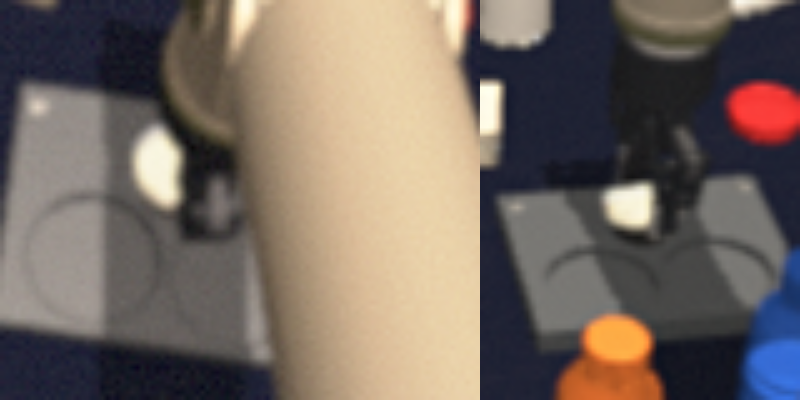

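The top half shows the dish's left part at (158,165). In the scene half the dish at (630,208) looks tilted: the near finger has come down on its rim, the upward force is 45 N and the width is too small. I open fully, lift and look again.

```bash
python3 -m inch '[[[0,0,-0.02],[0,0,0]],[[0,0,-0.05],[0,0,0]],[[0,0,-0.08],[0,0,0]],[[0,0,-0.1],[0,0,0]],[[0,0,-0.15],[0,0,0]],[[0,0,-0.25],[0,0,0]],[[0,0,-0.4],[0,0,0]],[[0,0,-0.6],[0,0,0]],[[0,0,-0.8],[0,0,0]],[[0,0,-1],[0,0,0]]]' 1
python3 - <<'E'
from h import *
go((.557,-.292,.10))
s=snap('scene','scene9'); im=snap('top','top9')
cv2.imwrite('pics/c9.png',np.hstack([cv2.resize(im[140:220,290:386],(480,400)),cv2.resize(s[140:220,266:330],(320,400))]))
E
```

```text
clock: 33.9
position: [0.5559, -0.2919, 0.103]
ee_rot: [0.768, 0.64, 0.0, 0.001]
ft_force: [-0.4, 0.1, -1.0]
grip_width: 1.001
grasp_force: 0.0
pos [ 0.5559 -0.2919  0.103 ] shift shares [0.001 0.014 0.037]
```

View pics/c9.png

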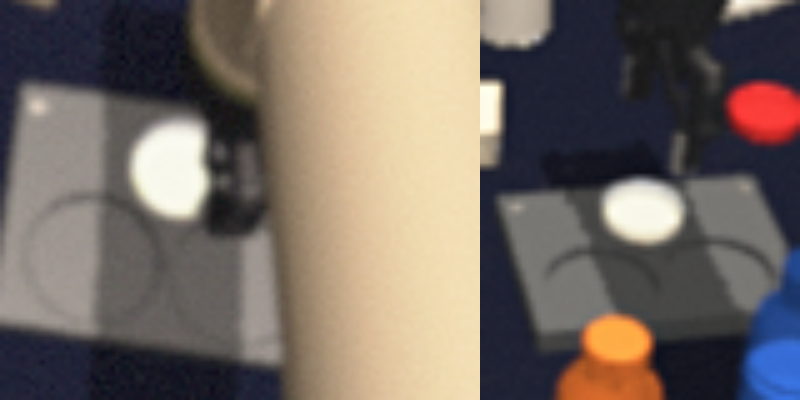

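The dish lies level on its rest again, centred near (180,168) in the top half and (643,211) in the scene half. I re-measure it from both views.

Run:
```python
from h import *
for cam,f,box in (('top','top9',(305,155,331,190)),('scene','scene9',(280,170,312,194))):
    p=cv2.imread(f'pics/{f}.png'); x0,y0,x1,y1=box
    p=cv2.resize(p[y0:y1,x0:x1],None,fx=8,fy=8,interpolation=cv2.INTER_CUBIC); h=cv2.cvtColor(p,cv2.COLOR_BGR2HSV)
    m=((h[...,2]>165)&(h[...,1]<90)).astype(np.uint8); c=max(cv2.findContours(m,0,1)[0],key=cv2.contourArea)[:,0]
    uv=(c+.5)/8-.5+[x0,y0]
    if cam=='scene': print('scene bbox',uv.min(0),uv.max(0))
    W=np.array([on_z(cam,*q,.039)[:2] for q in uv])
    if cam=='top': W=W[uv[:,0]<329]; W=W[W[:,1]>W[:,1].min()+.008]
    A=np.c_[2*W,np.ones(len(W))]; s=np.linalg.lstsq(A,(W**2).sum(1),rcond=None)[0]
    print(cam,'circle',s[:2].round(4),'r',np.sqrt(s[2]+s[:2]@s[:2]).round(4))
# block edges recheck: screws / seats from the old fit
for cam,f in (('top','top9'),):
    for c in ((82,262),): print('seat L',on_z(cam,290+c[0]/5-.4,140+c[1]/5-.4,.02).round(4))
for z in(.02,.031,.039): print(z,proj('top',(.5583,-.2921,z)).round(1),proj('scene',(.5583,-.2921,z)).round(1))
```

```text
top circle [ 0.5615 -0.2917] r 0.0319
scene bbox [290.3125 175.8125] [305.9375 188.0625]
scene circle [ 0.5608 -0.2885] r 0.0345
seat L [ 0.5173 -0.2212  0.02  ]
0.02 [324.9 176.2] [298.8 185.6]
0.031 [325.5 175.2] [299.1 183.4]
0.039 [325.9 174.4] [299.3 181.9]
```

Run:
```python
from h import *
o=manip.get_obs(); p=np.array(o['position']); r=R.from_quat(o['ee_rot']).as_matrix(); print(p.round(4))
for s in(-.057,-.0425,.0425,.057):
    q=p+r[:,1]*s-r[:,2]*.013; u=proj('scene',q); print(s,q.round(3),u.round(1),'crop',((u-[266,140])*5+[482,2]).round(0), 'topcrop',((proj('top',q)-[290,140])*5+2).round(0))
im=cv2.imread('pics/scene9.png'); cv2.imwrite('pics/c10.png',cv2.resize(im[140:200,280:330],(600,720))[:600])
```

```text
[ 0.5572 -0.2924  0.1045]
-0.057 [ 0.501 -0.282  0.117] [307.8 175. ] crop [691. 177.] topcrop [210. 228.]
-0.0425 [ 0.515 -0.285  0.117] [306.2 172.6] crop [683. 165.] topcrop [209. 204.]
0.0425 [ 0.599 -0.3    0.118] [297.3 159.4] crop [638.  99.] topcrop [202.  68.]
0.057 [ 0.613 -0.303  0.118] [295.8 157.2] crop [631.  88.] topcrop [201.  46.]
```

View pics/c10.png

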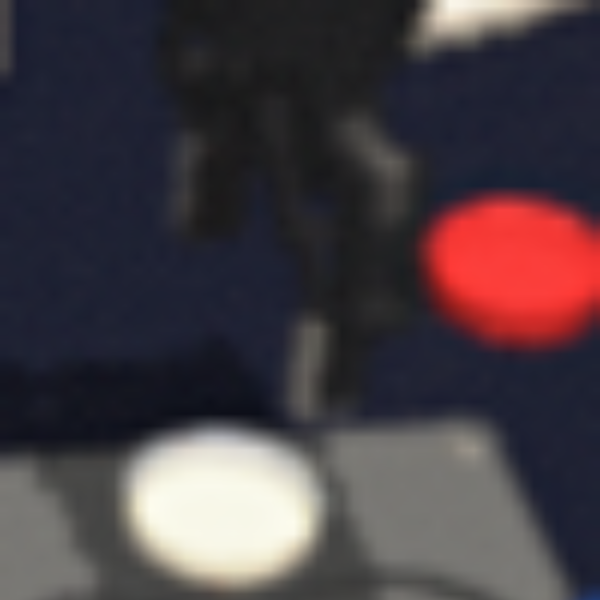

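The near fingertip is at (325,410) in this crop, which is pixel (307.1,174.0). I predicted (307.0,173.8), so tool and camera agree. The dish centre is now (0.561,-0.291), so I shift about 5 mm and go down fully open, deeper this time.

```bash
python3 -m inch '[[[0.01,0.03,0.1],[0,0,0]],[[0.02,0.06,0.22],[0,0,0]],[[0.02,0.06,0.34],[0,0,0]],[[0.02,0.06,0.46],[0,0,0]],[[0.02,0.06,0.58],[0,0,0]],[[0.02,0.06,0.69],[0,0,0]],[[0.02,0.06,0.78],[0,0,0]],[[0.02,0.06,0.85],[0,0,0]],[[0.02,0.06,0.9],[0,0,0]],[[0.02,0.06,0.93],[0,0,0]]]' 1
python3 -m inch '[[[0,0,0.02],[0,0,0]],[[0,0,0.04],[0,0,0]],[[0,0,0.06],[0,0,0]],[[0,0,0.08],[0,0,0]],[[0,0,0.1],[0,0,0]],[[0,0,0.12],[0,0,0]],[[0,0,0.13],[0,0,0]],[[0,0,0.13],[0,0,0]],[[0,0,0.13],[0,0,0]],[[0,0,0.13],[0,0,0]]]'
```

```text
clock: 35.0
position: [0.5606, -0.291, 0.0263]
ee_rot: [0.768, 0.64, -0.0, 0.0]
ft_force: [-0.5, 0.9, -0.2]
grip_width: 0.998
grasp_force: 0.0
clock: 36.0
position: [0.5607, -0.2911, 0.0162]
ee_rot: [0.768, 0.64, 0.0, 0.0]
ft_force: [-0.2, 0.2, 0.5]
grip_width: 0.998
grasp_force: 0.0
```

```bash
python3 -m inch '[[[0,0,0],[0,0,0]],[[0,0,0],[0,0,0]],[[0,0,0],[0,0,0]],[[0,0,0],[0,0,0]],[[0,0,0],[0,0,0]],[[0,0,0],[0,0,0]],[[0,0,0],[0,0,0]],[[0,0,0],[0,0,0]],[[0,0,0],[0,0,0]],[[0,0,0],[0,0,0]]]' 0.7 25
```

```text
clock: 37.0
position: [0.5608, -0.2911, 0.0165]
ee_rot: [0.768, 0.64, 0.0, 0.0]
ft_force: [-1.8, 1.3, 4.1]
grip_width: 0.72
grasp_force: 27.5
```

```bash
python3 -m inch '[[[0,0,-0.03],[0,0,0]],[[0,0,-0.08],[0,0,0]],[[0,0,-0.16],[0,0,0]],[[0,0,-0.25],[0,0,0]],[[0.02,-0.02,-0.35],[0,0,0]],[[0.06,-0.06,-0.45],[0,0,0]],[[0.12,-0.12,-0.55],[0,0,0]],[[0.2,-0.2,-0.65],[0,0,0]],[[0.3,-0.3,-0.75],[0,0,0]],[[0.4,-0.4,-0.85],[0,0,0]]]' 0 25
python3 -m inch '[[[0.08,-0.08,-0.1],[0,0,0]],[[0.16,-0.16,-0.2],[0,0,0]],[[0.24,-0.24,-0.3],[0,0,0]],[[0.32,-0.32,-0.4],[0,0,0]],[[0.4,-0.4,-0.5],[0,0,0]],[[0.48,-0.48,-0.6],[0,0,0]],[[0.55,-0.55,-0.68],[0,0,0]],[[0.62,-0.62,-0.75],[0,0,0]],[[0.69,-0.67,-0.8],[0,0,0]],[[0.76,-0.7,-0.82],[0,0,0]]]'
for i in 1 2 3 4; do python3 -m inch '[[[0.1,-0.02,0],[0,0,0]],[[0.2,-0.04,0],[0,0,0]],[[0.3,-0.05,0],[0,0,0]],[[0.4,-0.07,0],[0,0,0]],[[0.5,-0.09,0],[0,0,0]],[[0.6,-0.11,0],[0,0,0]],[[0.7,-0.12,0],[0,0,0]],[[0.8,-0.14,0],[0,0,0]],[[0.9,-0.16,0],[0,0,0]],[[1,-0.18,0],[0,0,0]]]' | sed -n '1,2p;4,6p'; done
python3 - <<'E'
from h import *
go((.5416,.309,.14)); o=manip.get_obs(); print(o['joint_pos'].round(2))
E
```

```text
clock: 38.0
position: [0.5343, -0.2527, 0.0848]
ee_rot: [0.768, 0.64, -0.0, 0.0]
ft_force: [0.1, -0.2, -0.4]
grip_width: 0.717
grasp_force: 27.4
clock: 39.0
position: [0.4906, -0.1835, 0.1502]
ee_rot: [0.768, 0.64, 0.0, 0.0]
ft_force: [0.4, -0.3, 0.1]
grip_width: 0.717
grasp_force: 27.4
clock: 40.0
position: [0.491, -0.102, 0.1497]
ft_force: [0.2, 1.2, -0.4]
grip_width: 0.715
grasp_force: 27.4
clock: 41.0
position: [0.4913, -0.0206, 0.1497]
ft_force: [0.1, -0.2, -0.9]
grip_width: 0.714
grasp_force: 27.4
clock: 42.0
position: [0.4915, 0.0607, 0.1497]
ft_force: [-0.3, -0.2, -0.6]
grip_width: 0.716
grasp_force: 27.4
clock: 43.0
position: [0.4918, 0.1419, 0.1497]
ft_force: [0.1, 0.8, -0.1]
grip_width: 0.715
grasp_force: 27.4
pos [0.4918 0.1419 0.1497] shift shares [2.166 0.237 0.121]
[ 0.31  0.22 -0.75  1.83  0.17  1.15 -0.68]
```

```bash
for i in 1 2; do python3 -m inch '[[[0.1,0.01,0],[0,0,0]],[[0.2,0.02,0],[0,0,0]],[[0.3,0.03,0],[0,0,0]],[[0.4,0.05,0],[0,0,0]],[[0.5,0.06,0],[0,0,0]],[[0.6,0.07,0],[0,0,0]],[[0.7,0.08,0],[0,0,0]],[[0.8,0.09,0],[0,0,0]],[[0.9,0.1,0],[0,0,0]],[[1,0.11,0],[0,0,0]]]' | sed -n '1,2p'; done
python3 - <<'E'
from h import *
go((.5416,.309,.14))
s=snap('scene','scene11'); im=snap('top','top11')
o=manip.get_obs(); p=np.array(o['position'])
print('dish top centre proj', proj('scene',p+[0,0,.0225]),proj('top',p+[0,0,.0225]), 'foll',proj('scene',(.5416,.309,.062)),proj('top',(.5416,.309,.062)))
cv2.imwrite('pics/c11.png',np.hstack([cv2.resize(im[170:250,100:180],(400,400)),cv2.resize(s[180:260,110:190],(400,400))]))
E
```

```text
clock: 44.0
position: [0.5151, 0.219, 0.1497]
clock: 45.0
position: [0.5381, 0.2961, 0.1497]
pos [0.5381 0.2961 0.1497] shift shares [0.166 0.014 0.121]
dish top centre proj [146.94290872 206.4530098 ] [124.91936898 202.44064135] foll [148.24536563 231.53027016] [133.51034531 210.39217016]
```

View pics/c11.png

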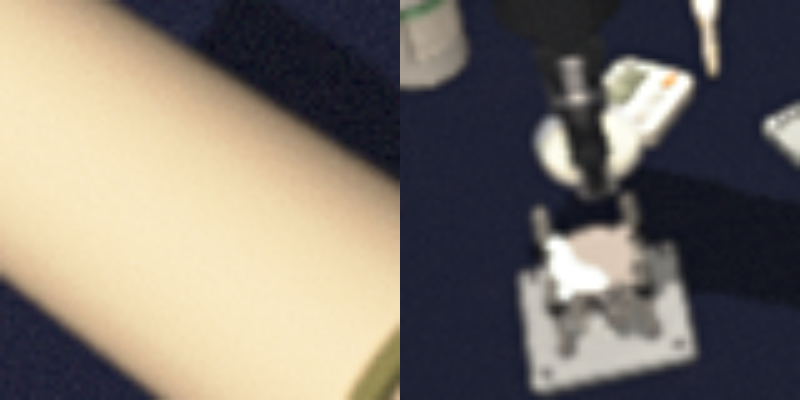

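The top view is blocked by the arm. In the scene half the dish hangs level in the fingers, its left edge at 535 and its right edge near 640. The dispenser's plate is below it at (595,262) and the posts stand free.

Run:
```python
from h import *
from scipy.optimize import least_squares
p=cv2.imread('pics/scene11.png'); x0,y0,x1,y1=132,196,162,222
q=cv2.resize(p[y0:y1,x0:x1],None,fx=8,fy=8,interpolation=cv2.INTER_CUBIC).astype(int)
m=(q[...,2]>95)
pts=[]
for v in range(0,q.shape[0],4):
    y=(v+.5)/8-.5+y0
    if not 209.5<y<216: continue
    r=np.where(m[v])[0]
    if len(r)<4: continue
    l,rr=[(a+.5)/8-.5+x0 for a in(r[0],r[-1])]; pts+=[(l,y),(rr,y)]; print(round(y,2),round(l,2),round(rr,2))
o=manip.get_obs(); tz=o['position'][2]
W=np.array([on_z('scene',*a,tz+.0115)[:2] for a in pts])
f=lambda c:np.hypot(*(W-c).T)-.0315
s=least_squares(f,o['position'][:2],loss='soft_l1',f_scale=.002); print(s.x.round(4),'tcp',np.round(o['position'],4),(f(s.x)*1000).round(1))
```

```text
209.56 136.81 157.94
210.06 137.06 157.81
210.56 137.19 157.69
211.06 137.31 157.44
211.56 137.56 157.19
212.06 137.81 156.81
212.56 138.06 156.44
213.06 138.44 155.94
213.56 138.81 155.56
214.06 139.19 155.06
214.56 139.69 154.44
215.06 140.19 153.44
215.56 140.81 152.69
[0.5349 0.2964] tcp [0.5378 0.2968 0.1497] [ 2.9 -0.4  1.8 -0.4  1.2 -0.2  0.7 -0.2  0.1 -0.1 -0.3 -0.1 -0.5 -0.
 -0.9 -0.1 -1.   0.4 -0.9  0.8 -0.8  1.  -0.5  0.7 -0.   1.2]
```

```bash
python3 -m inch '[[[0.03,0,0],[0,0,0]],[[0.07,0.01,0],[0,0,0]],[[0.11,0.01,0],[0,0,0]],[[0.14,0.01,0.03],[0,0,0]],[[0.16,0.01,0.1],[0,0,0]],[[0.16,0.01,0.2],[0,0,0]],[[0.16,0.01,0.32],[0,0,0]],[[0.16,0.01,0.44],[0,0,0]],[[0.16,0.01,0.54],[0,0,0]],[[0.16,0.01,0.62],[0,0,0]]]'
python3 -m inch '[[[0,0,0.05],[0,0,0]],[[0,0,0.1],[0,0,0]],[[0,0,0.15],[0,0,0]],[[0,0,0.2],[0,0,0]],[[0,0,0.25],[0,0,0]],[[0,0,0.3],[0,0,0]],[[0,0,0.34],[0,0,0]],[[0,0,0.38],[0,0,0]],[[0,0,0.4],[0,0,0]],[[0,0,0.4],[0,0,0]]]'
python3 -c "
from h import *
go((.5416,.309,.0435))"
```

```text
clock: 46.1
position: [0.5408, 0.3076, 0.099]
ee_rot: [0.768, 0.64, -0.0, -0.0]
ft_force: [0.9, -0.2, -1.4]
grip_width: 0.713
grasp_force: 27.4
clock: 47.1
position: [0.5409, 0.3078, 0.0678]
ee_rot: [0.768, 0.64, -0.0, -0.0]
ft_force: [-0.7, 0.4, -0.6]
grip_width: 0.715
grasp_force: 27.4
pos [0.5409 0.3078 0.0678] shift shares [0.016 0.006 0.304]
```

```bash
python3 -m inch '[[[0.01,0,0.04],[0,0,0]],[[0.01,0,0.08],[0,0,0]],[[0.01,0,0.12],[0,0,0]],[[0.01,0,0.16],[0,0,0]],[[0.01,0,0.2],[0,0,0]],[[0.01,0,0.23],[0,0,0]],[[0.01,0,0.26],[0,0,0]],[[0.01,0,0.28],[0,0,0]],[[0.01,0,0.29],[0,0,0]],[[0.01,0,0.3],[0,0,0]]]'
```

```text
clock: 48.1
position: [0.5412, 0.3087, 0.0441]
ee_rot: [0.768, 0.64, 0.0, 0.0]
ft_force: [-0.1, 0.0, -0.4]
grip_width: 0.717
grasp_force: 27.4
```

```bash
python3 -m inch '[[[0,0,0],[0,0,0]],[[0,0,0],[0,0,0]],[[0,0,0],[0,0,0]],[[0,0,0],[0,0,0]],[[0,0,-0.03],[0,0,0]],[[0,0,-0.08],[0,0,0]],[[0,0,-0.15],[0,0,0]],[[0,0,-0.25],[0,0,0]],[[0,0,-0.36],[0,0,0]],[[0,0,-0.48],[0,0,0]]]' 0.88 25
python3 -m inch '[[[0,0,-0.1],[0,0,0]],[[0,0,-0.2],[0,0,0]],[[-0.02,-0.02,-0.3],[0,0,0]],[[-0.08,-0.06,-0.4],[0,0,0]],[[-0.16,-0.1,-0.5],[0,0,0]],[[-0.26,-0.12,-0.6],[0,0,0]],[[-0.38,-0.14,-0.7],[0,0,0]],[[-0.5,-0.16,-0.8],[0,0,0]],[[-0.62,-0.18,-0.9],[0,0,0]],[[-0.74,-0.2,-1],[0,0,0]]]'
python3 - <<'E'
from h import *
go((.449,.029,.10)); s=snap('scene','scene12'); snap('top','top12')
x0,y0,x1,y1=130,215,170,255
p=cv2.cvtColor(s,cv2.COLOR_BGR2HSV)[y0:y1,x0:x1]; m=((p[...,2]>215)).astype(np.uint8)
n,l,st,ce=cv2.connectedComponentsWithStats(m); i=1+np.argmax(st[1:,4]); print(st[i],ce[i]+[x0,y0])
print('expect dish top centre',proj('scene',(.5412,.3087,.066)), 'if no sink',proj('scene',(.5412,.3087,.078)),'extent',[proj('scene',(.5412+a,.3087+b,.066)).round(1) for a,b in((.031,0),(-.031,0),(0,.031),(0,-.031))])
for z in (.062,.066): print(on_z('scene',*(ce[i]+[x0,y0]),z).round(4))
E
```

```text
clock: 49.1
position: [0.5413, 0.3088, 0.0835]
ee_rot: [0.768, 0.64, 0.0, 0.0]
ft_force: [-0.0, 0.1, -0.2]
grip_width: 0.881
grasp_force: 0.0
clock: 50.1
position: [0.5145, 0.2523, 0.1632]
ee_rot: [0.768, 0.64, -0.0, 0.0]
ft_force: [0.4, 1.0, 0.3]
grip_width: 0.881
grasp_force: 0.0
pos [0.5145 0.2523 0.1632] shift shares [-2.894 -0.302  0.79 ]
[ 10  11  18  16 206] [148.54854369 232.89805825]
expect dish top centre [148.18085171 230.7360167 ] if no sink [147.60814655 228.18110546] extent [array([145.5, 224.6]), array([151. , 237.1]), array([138.9, 233.9]), array([157.4, 227.7])]
[0.5352 0.3099 0.062 ]
[0.5313 0.3104 0.066 ]
```

```bash
python3 -m inch '[[[-0.1,-0.01,0],[0,0,0]],[[-0.2,-0.02,0],[0,0,0]],[[-0.3,-0.03,0],[0,0,0]],[[-0.4,-0.04,0],[0,0,0]],[[-0.5,-0.05,0],[0,0,0]],[[-0.6,-0.06,0],[0,0,0]],[[-0.7,-0.07,0],[0,0,0]],[[-0.8,-0.08,0],[0,0,0]],[[-0.9,-0.09,0],[0,0,0]],[[-1,-0.1,0],[0,0,0]]]' 1 | head -2
for i in 1 2; do python3 -m inch '[[[-0.1,-0.01,0],[0,0,0]],[[-0.2,-0.02,0],[0,0,0]],[[-0.3,-0.03,0],[0,0,0]],[[-0.4,-0.04,0.05],[0,0,0]],[[-0.5,-0.05,0.1],[0,0,0]],[[-0.6,-0.06,0.15],[0,0,0]],[[-0.7,-0.07,0.2],[0,0,0]],[[-0.8,-0.08,0.25],[0,0,0]],[[-0.88,-0.09,0.3],[0,0,0]],[[-0.94,-0.1,0.35],[0,0,0]]]' | head -2; done
python3 - <<'E'
from h import *
go((.449,.029,-.004)); s=snap('scene','scene13')
x0,y0,x1,y1=225,222,248,242
q=cv2.resize(s[y0:y1,x0:x1],None,fx=8,fy=8,interpolation=cv2.INTER_CUBIC); m=(q.max(2)>75).astype(np.uint8)
c=max(cv2.findContours(m,0,1)[0],key=cv2.contourArea)[:,0]; uv=(c+.5)/8-.5+[x0,y0]; ce=(uv.min(0)+uv.max(0))/2
print(uv.min(0),uv.max(0),on_z('scene',*ce,.0065).round(4), 'exp',proj('scene',(.449,.029,.0065)))
E
```

```text
clock: 51.2
position: [0.4923, 0.1755, 0.1625]
clock: 52.2
position: [0.4709, 0.1029, 0.1342]
clock: 53.2
position: [0.4494, 0.0304, 0.1061]
pos [0.4494 0.0304 0.1061] shift shares [-0.018 -0.002  1.377]
[228.4375 225.1875] [245.9375 240.3125] [0.4532 0.029  0.0065] exp [237.72134068 233.54268278]
```

```bash
python3 -m inch '[[[-0.01,0,0.1],[0,0,0]],[[-0.02,0.01,0.2],[0,0,0]],[[-0.02,0.01,0.31],[0,0,0]],[[-0.02,0.01,0.42],[0,0,0]],[[-0.02,0.01,0.53],[0,0,0]],[[-0.02,0.01,0.64],[0,0,0]],[[-0.02,0.01,0.74],[0,0,0]],[[-0.02,0.01,0.84],[0,0,0]],[[-0.02,0.01,0.93],[0,0,0]],[[-0.02,0.01,1],[0,0,0]]]'
python3 -m inch '[[[0,0,0.06],[0,0,0]],[[0,0,0.12],[0,0,0]],[[0,0,0.18],[0,0,0]],[[0,0,0.24],[0,0,0]],[[0,0,0.29],[0,0,0]],[[0,0,0.33],[0,0,0]],[[0,0,0.36],[0,0,0]],[[0,0,0.37],[0,0,0]],[[0,0,0.37],[0,0,0]],[[0,0,0.37],[0,0,0]]]'
python3 -m inch '[[[0,0,0],[0,0,0]],[[0,0,0],[0,0,0]],[[0,0,0],[0,0,0]],[[0,0,0],[0,0,0]],[[0,0,0],[0,0,0]],[[0,0,0],[0,0,0]],[[0,0,0],[0,0,0]],[[0,0,0],[0,0,0]],[[0,0,0],[0,0,0]],[[0,0,0],[0,0,0]]]' 0.62 20
```

```text
clock: 54.25
position: [0.45, 0.0293, 0.0258]
ee_rot: [0.768, 0.64, -0.0, -0.0]
ft_force: [0.2, -1.2, -0.5]
grip_width: 1.004
grasp_force: 0.0
clock: 55.25
position: [0.4503, 0.0293, -0.003]
ee_rot: [0.768, 0.64, 0.0, 0.0]
ft_force: [0.3, 0.3, 0.2]
grip_width: 1.004
grasp_force: 0.0
clock: 56.25
position: [0.4503, 0.0293, -0.0028]
ee_rot: [0.768, 0.64, 0.0, 0.0]
ft_force: [-1.5, -0.4, 5.1]
grip_width: 0.655
grasp_force: 20.5
```

```bash
python3 -m inch '[[[0,0,-0.03],[0,0,0]],[[0,0,-0.08],[0,0,0]],[[0,0,-0.15],[0,0,0]],[[0.02,0,-0.25],[0,0,0]],[[0.06,0.01,-0.35],[0,0,0]],[[0.12,0.02,-0.45],[0,0,0]],[[0.2,0.03,-0.55],[0,0,0]],[[0.3,0.04,-0.65],[0,0,0]],[[0.4,0.06,-0.75],[0,0,0]],[[0.5,0.07,-0.85],[0,0,0]]]' 0 20
python3 -m inch '[[[0.1,0.01,-0.1],[0,0,0]],[[0.2,0.03,-0.2],[0,0,0]],[[0.3,0.04,-0.3],[0,0,0]],[[0.4,0.06,-0.4],[0,0,0]],[[0.5,0.07,-0.5],[0,0,0]],[[0.6,0.08,-0.6],[0,0,0]],[[0.7,0.1,-0.68],[0,0,0]],[[0.8,0.11,-0.75],[0,0,0]],[[0.9,0.13,-0.8],[0,0,0]],[[1,0.14,-0.82],[0,0,0]]]'
python3 -m inch '[[[0.1,0.01,0],[0,0,0]],[[0.2,0.03,0],[0,0,0]],[[0.3,0.04,0],[0,0,0]],[[0.4,0.06,0],[0,0,0]],[[0.5,0.07,0],[0,0,0]],[[0.6,0.08,0],[0,0,0]],[[0.7,0.1,0],[0,0,0]],[[0.8,0.11,0],[0,0,0]],[[0.9,0.13,0],[0,0,0]],[[1,0.14,0],[0,0,0]]]'
python3 -m inch '[[[0.1,0.01,0],[0,0,0]],[[0.2,0.03,0],[0,0,0]],[[0.3,0.04,0],[0,0,0]],[[0.4,0.06,0],[0,0,0]],[[0.5,0.07,0],[0,0,0]],[[0.6,0.08,0],[0,0,0]],[[0.7,0.1,0],[0,0,0]],[[0.79,0.11,0],[0,0,0]],[[0.85,0.13,0],[0,0,0]],[[0.88,0.14,0],[0,0,0]]]'
python3 - <<'E'
from h import *
from scipy.optimize import least_squares
go((.5412,.3088,.055)); s=snap('scene','scene14'); o=manip.get_obs(); p=np.array(o['position'])
print('dish proj',proj('scene',p+[0,0,.0095]).round(1))
c=(proj('scene',p+[0,0,.0095])).astype(int); a=s[c[1]-12:c[1]+14,c[0]-16:c[0]+17].max(2); print(a[::2])
cv2.imwrite('pics/c14.png',cv2.resize(s[180:260,110:190],(600,600)))
E
```

```text
clock: 57.25
position: [0.4632, 0.0685, 0.0656]
ee_rot: [0.768, 0.64, 0.0, 0.0]
ft_force: [-0.1, -0.0, 1.3]
grip_width: 0.651
grasp_force: 21.4
clock: 58.25
position: [0.4887, 0.1449, 0.1309]
ee_rot: [0.768, 0.64, 0.0, 0.0]
ft_force: [0.4, 0.2, 0.1]
grip_width: 0.656
grasp_force: 21.4
clock: 59.25
position: [0.514, 0.2216, 0.1305]
ee_rot: [0.768, 0.64, 0.0, 0.0]
ft_force: [0.1, -0.4, -0.4]
grip_width: 0.651
grasp_force: 21.4
clock: 60.25
position: [0.5375, 0.2888, 0.1304]
ee_rot: [0.768, 0.64, -0.0, -0.0]
ft_force: [-0.7, 0.5, -1.2]
grip_width: 0.651
grasp_force: 21.4
pos [0.5375 0.2888 0.1304] shift shares [0.254 0.    0.943]
dish proj [151.  213.2]
[[ 51  51  52  51  51  50  51  51  46  37  39  82 133 152 145  96  47  45
   61 154 255 255 255 251 248 246 254 255 255 218 142  87  53]
 [ 53  49  51  50  51  50  50  51  51  48  47  78 139 169 164 127  91  82
   62 153 255 255 244 239 245 255 255 238 173 117  70  52  49]
 [ 49  52  51  52  50  51  51  49  53  61  69  83 127 153 147 117  74  43
   42 121 229 254 255 255 255 254 202 137  88  53  50  50  50]
 [ 50  50  51  52  51  51  52 
[... 640 characters left out ...]
2  35  34  37]
 [ 51  53  50  51  52  47  58 109 165 191 188 179 158 118  77  46  33  33
   44  94 148 183 186 159 116  63  32  28  32  32  32  29  31]
 [ 50  50  50  51  51  51  49  55  90 139 175 190 192 172 128  73  35  30
   36  73 116 131 105  63  33  26  32  33  32  32  32  29  31]
 [ 49  60  85  85  59  49  50  50  48  49  59  75  95 111 111  85  53  39
   43  67 105 100  60  31  30  33  30  32  33  32  30  33  32]
 [ 54  89 140 139  88  53  47  47  39  31  29  31  38  47  54  57  55  50
   44  61 101 109  74  39  31  31  31  33  32  34  32  31  32]
 [ 50  62 110 133 107  58  41  41  64  98 130 155 174 186 193 196 196 185
  166 146 140 127  90  46  29  33  35  34  30  30  31  30  33]]
```

View pics/c14.png

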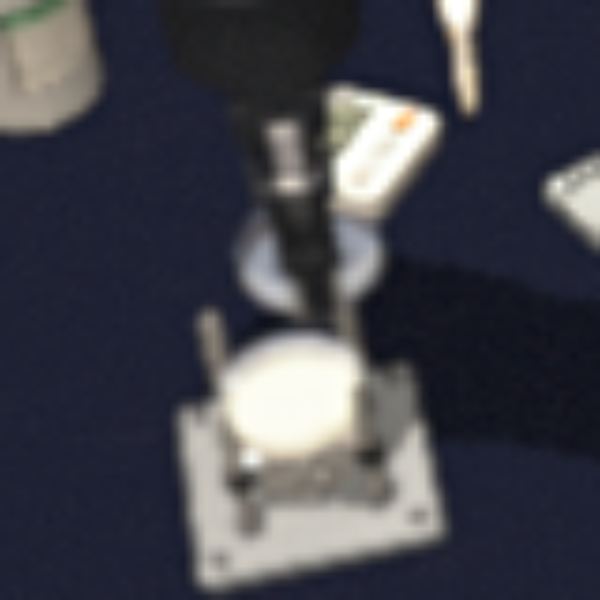

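The agar dish lies level between the posts at (293,395). The empty dish in the fingers spans 238 to 385, centred at pixel 151.0, and I predicted 151.0. I line it up and lower it.

```bash
python3 -m inch '[[[0.05,0,0],[0,0,0]],[[0.1,0,0],[0,0,0]],[[0.16,0,0],[0,0,0]],[[0.21,0,0.02],[0,0,0]],[[0.25,0,0.08],[0,0,0]],[[0.25,0,0.16],[0,0,0]],[[0.25,0,0.26],[0,0,0]],[[0.25,0,0.36],[0,0,0]],[[0.25,0,0.46],[0,0,0]],[[0.25,0,0.54],[0,0,0]]]'
python3 -m inch '[[[0,0,0.06],[0,0,0]],[[0,0,0.11],[0,0,0]],[[0,0,0.16],[0,0,0]],[[0,0,0.21],[0,0,0]],[[0,0,0.26],[0,0,0]],[[0,0,0.3],[0,0,0]],[[0,0,0.34],[0,0,0]],[[0,0,0.37],[0,0,0]],[[0,0,0.39],[0,0,0]],[[0,0,0.4],[0,0,0]]]'
python3 -m inch '[[[0,0,0],[0,0,0]],[[0,0,0],[0,0,0]],[[0,0,0],[0,0,0]],[[0,0,0],[0,0,0]],[[0,0,0],[0,0,0]],[[0,0,-0.03],[0,0,0]],[[0,0,-0.08],[0,0,0]],[[0,0,-0.16],[0,0,0]],[[0,0,-0.26],[0,0,0]],[[0,0,-0.38],[0,0,0]]]' 0.85 25
python3 -m inch '[[[0,0,-0.1],[0,0,0]],[[0,0,-0.2],[0,0,0]],[[-0.02,0,-0.3],[0,0,0]],[[-0.08,0,-0.4],[0,0,0]],[[-0.16,0,-0.5],[0,0,0]],[[-0.26,0,-0.6],[0,0,0]],[[-0.38,0,-0.7],[0,0,0]],[[-0.5,0,-0.8],[0,0,0]],[[-0.62,0,-0.9],[0,0,0]],[[-0.74,0,-1],[0,0,0]]]' 0.75
python3 - <<'E'
from h import *
go((.6443,-.040,.25)); s=snap('scene','scene15'); o=manip.get_obs(); print(o['joint_pos'].round(2))
print('exp empty top',[proj('scene',(.5412+a,.3088+b,.071)).round(1) for a,b in((0,0),(.0285,0),(-.0285,0),(0,.0285),(0,-.0285))])
a=s[216:250,134:166].max(2); print(a[::2])
E
```

```text
clock: 61.3
position: [0.5409, 0.3075, 0.0863]
ee_rot: [0.768, 0.64, -0.0, 0.0]
ft_force: [1.0, 1.1, 0.4]
grip_width: 0.648
grasp_force: 21.4
clock: 62.3
position: [0.541, 0.3079, 0.0552]
ee_rot: [0.768, 0.64, 0.0, 0.0]
ft_force: [-0.1, -0.2, 0.9]
grip_width: 0.652
grasp_force: 21.5
clock: 63.3
position: [0.541, 0.308, 0.0865]
ee_rot: [0.768, 0.64, 0.0, 0.0]
ft_force: [0.1, 0.4, -0.3]
grip_width: 0.851
grasp_force: 0.0
clock: 64.3
position: [0.5303, 0.2486, 0.1664]
ee_rot: [0.768, 0.64, 0.0, 0.0]
ft_force: [0.6, 1.0, -0.1]
grip_width: 0.751
grasp_force: 0.0
pos [0.5303 0.2486 0.1664] shift shares [-3.292  2.054 -1.044]
[ 0.09  0.38 -0.75  1.62  0.27  1.24 -0.89]
exp empty top [array([147.9, 229.7]), array([145.4, 224.1]), array([150.5, 235.5]), array([139.3, 232.6]), array([156.4, 226.9])]
[[ 51  52  51  51  51  52  51  50  50  53  52  51  50  52  53  51  51  51
   51  50  53  48  48  40  33  29  33  30  33  30  31  34]
 [ 50  52  51  51  50  51  52  51  52  51  53  51  52  51  50  52  51  49
   50  53  68  73  50  31  29  31  32  32  31  31  31  34]
 [ 51  51  52  55  56  51  49  50
[... 1262 characters left out ...]
3 142 135 167 196 204 206 207 194]
 [132 189 201 200 196 174 141 143 187 228 240 246 249 250 249 248 247 246
  241 232 217 200 205 232 195 130 109 161 199 208 209 204]
 [100 162 197 200 198 180 150 135 165 219 231 212 201 204 211 209 202 197
  190 179 158 131 117 103  74  46  54 122 184 205 207 209]
 [ 80 146 193 202 200 179 139 117 116 129 132 133 143 143 148 157 152 137
  134 142 137 130 126 122 106 104 107 134 185 205 206 211]
 [ 64 133 192 204 200 183 135  74  43  53  91 116 120 124 132 141 135 125
  122 122 125 151 184 192 158 123 103 116 165 199 208 209]
 [ 65 132 194 205 201 203 193 158 112  98 107 140 162 179 177 163 163 181
  196 198 198 201 205 206 199 187 181 193 207 205 179 145]]
```

The faint rim of the empty dish starts around row 224, as predicted, so the stack looks right. Next, the tall bottle goes back.

```bash
python3 -m inch '[[[-0.07,0.04,-0.1],[0,0,0]],[[-0.15,0.09,-0.2],[0,0,0]],[[-0.24,0.15,-0.3],[0,0,0]],[[-0.33,0.2,-0.4],[0,0,0]],[[-0.42,0.26,-0.5],[0,0,0]],[[-0.51,0.32,-0.6],[0,0,0]],[[-0.6,0.38,-0.7],[0,0,0]],[[-0.7,0.44,-0.8],[0,0,0]],[[-0.8,0.5,-0.9],[0,0,0]],[[-0.9,0.56,-1],[0,0,0]]]' 0.75 60
for i in 1 2; do python3 -m inch '[[[-0.1,0.06,0],[0,0,0]],[[-0.2,0.12,0],[0,0,0]],[[-0.3,0.19,0],[0,0,0]],[[-0.4,0.25,0],[0,0,0]],[[-0.5,0.31,0],[0,0,0]],[[-0.6,0.37,0],[0,0,0]],[[-0.7,0.44,0],[0,0,0]],[[-0.8,0.5,0],[0,0,0]],[[-0.9,0.56,0],[0,0,0]],[[-1,0.62,0],[0,0,0]]]' | head -2; done
python3 - <<'E'
from h import *
go((.6443,-.040,.185)); s=snap('scene','scene16')
for n,P in(('tall',(.6443,-.04,.208)),('short',(.618,.061,.137))):
    u=proj('scene',P); x,y=u.astype(int); m=(s[y-10:y+11,x-10:x+11].max(2)<85)&(s[y-10:y+11,x-10:x+11].astype(int)[...,0]-s[y-10:y+11,x-10:x+11].astype(int)[...,2]<12)
    n_,l,st,ce=cv2.connectedComponentsWithStats(m.astype(np.uint8)); i=1+np.argmax(st[1:,4]); print(n,'exp',u.round(1),'cap blob',(ce[i]+[x-10,y-10]).round(1),st[i])
E
```

```text
clock: 65.35
position: [0.5617, 0.17, 0.2464]
ee_rot: [0.768, 0.64, -0.0, 0.0]
ft_force: [-0.1, 0.2, -1.5]
grip_width: 0.752
grasp_force: 0.0
clock: 66.35
position: [0.5961, 0.0824, 0.2457]
clock: 67.35
position: [0.6305, -0.0052, 0.2457]
pos [ 0.6305 -0.0052  0.2457] shift shares [-0.397  0.249  0.759]
tall exp [230.5 151.1] cap blob [228.2 148.7] [  2   0  13  17 118]
short exp [207.9 179.1] cap blob [207.6 178.1] [  4   3  17  13 148]
```

```bash
python3 -m inch '[[[-0.07,0.05,0],[0,0,0]],[[-0.15,0.1,0],[0,0,0]],[[-0.23,0.15,0],[0,0,0]],[[-0.31,0.2,0],[0,0,0]],[[-0.36,0.23,0],[0,0,0]],[[-0.39,0.25,0],[0,0,0]],[[-0.39,0.25,0.03],[0,0,0]],[[-0.39,0.25,0.1],[0,0,0]],[[-0.39,0.25,0.18],[0,0,0]],[[-0.39,0.25,0.27],[0,0,0]]]'
python3 -m inch '[[[0,0,0.09],[0,0,0]],[[0,0,0.18],[0,0,0]],[[0,0,0.27],[0,0,0]],[[0,0,0.34],[0,0,0]],[[0,0,0.4],[0,0,0]],[[0,0,0.45],[0,0,0]],[[0,0,0.48],[0,0,0]],[[0,0,0.49],[0,0,0]],[[0,0,0.49],[0,0,0]],[[0,0,0.49],[0,0,0]]]'
python3 -m inch '[[[0,0,0],[0,0,0]],[[0,0,0],[0,0,0]],[[0,0,0],[0,0,0]],[[0,0,0],[0,0,0]],[[0,0,0],[0,0,0]],[[0,0,0],[0,0,0]],[[0,0,0],[0,0,0]],[[0,0,0],[0,0,0]],[[0,0,-0.02],[0,0,0]],[[0,0,-0.05],[0,0,0]]]' 0 60
python3 -m inch '[[[0,0,-0.06],[0,0,0]],[[0,0,-0.13],[0,0,0]],[[0,0,-0.2],[0,0,0]],[[0,0,-0.28],[0,0,0]],[[0,0,-0.36],[0,0,0]],[[0,0,-0.44],[0,0,0]],[[0,0,-0.5],[0,0,0]],[[0,0,-0.55],[0,0,0]],[[0,0,-0.58],[0,0,0]],[[0,0,-0.6],[0,0,0]]]'
python3 -c "
from h import *
go((.4885,-.316,.23))"
```

```text
clock: 68.4
position: [0.6441, -0.0384, 0.2234]
ee_rot: [0.768, 0.64, -0.0, -0.0]
ft_force: [-0.5, -0.1, 0.0]
grip_width: 0.753
grasp_force: 0.0
clock: 69.4
position: [0.6444, -0.0387, 0.1852]
ee_rot: [0.768, 0.64, 0.0, 0.0]
ft_force: [-0.7, 0.2, -0.9]
grip_width: 0.75
grasp_force: 0.0
clock: 70.4
position: [0.6432, -0.0387, 0.1877]
ee_rot: [0.768, 0.64, -0.001, -0.001]
ft_force: [-0.6, -0.2, -2.9]
grip_width: 0.391
grasp_force: 59.8
clock: 71.4
position: [0.6442, -0.0388, 0.2371]
ee_rot: [0.768, 0.64, -0.0, 0.0]
ft_force: [-0.2, -0.1, -3.1]
grip_width: 0.393
grasp_force: 59.9
pos [ 0.6442 -0.0388  0.2371] shift shares [-3.759 -1.29   0.088]
```

```bash
for i in 1 2 3; do python3 -m inch '[[[-0.09,-0.03,0],[0,0,0]],[[-0.19,-0.06,0],[0,0,0]],[[-0.29,-0.1,0],[0,0,0]],[[-0.39,-0.13,0],[0,0,0]],[[-0.49,-0.17,0],[0,0,0]],[[-0.59,-0.2,0],[0,0,0]],[[-0.69,-0.23,0],[0,0,0]],[[-0.79,-0.27,0],[0,0,0]],[[-0.89,-0.3,0],[0,0,0]],[[-0.98,-0.33,0],[0,0,0]]]' | sed -n '1,2p;4p'; done
python3 -m inch '[[[-0.1,-0.03,0],[0,0,0]],[[-0.2,-0.06,0],[0,0,0]],[[-0.3,-0.09,0],[0,0,0]],[[-0.4,-0.13,0],[0,0,0]],[[-0.5,-0.16,0],[0,0,0]],[[-0.6,-0.2,0],[0,0,0]],[[-0.68,-0.23,0],[0,0,0]],[[-0.74,-0.26,0],[0,0,0]],[[-0.79,-0.28,0],[0,0,0]],[[-0.81,-0.29,0],[0,0,0]]]'
python3 - <<'E'
from h import *
go((.488,-.3155,.1912)); s=snap('scene','scene17'); im=snap('top','top17')
E
```

```text
clock: 72.4
position: [0.6038, -0.1118, 0.2369]
ft_force: [0.2, 0.9, -2.8]
clock: 73.4
position: [0.5637, -0.1842, 0.2369]
ft_force: [0.0, 0.8, -4.1]
clock: 74.4
position: [0.5236, -0.2565, 0.2369]
ft_force: [-0.4, -0.2, -2.3]
clock: 75.4
position: [0.4892, -0.3158, 0.2369]
ee_rot: [0.768, 0.64, -0.0, 0.0]
ft_force: [-0.0, -0.1, -3.4]
grip_width: 0.39
grasp_force: 59.9
pos [ 0.4892 -0.3158  0.2369] shift shares [ 0.001 -0.015  0.572]
```

Now I lower it into its seat, checking the force as it goes past the rim.

```bash
python3 -m inch '[[[0,-0.01,0.05],[0,0,0]],[[0,-0.01,0.11],[0,0,0]],[[0,-0.01,0.18],[0,0,0]],[[0,-0.01,0.25],[0,0,0]],[[0,-0.01,0.31],[0,0,0]],[[0,-0.01,0.37],[0,0,0]],[[0,-0.01,0.43],[0,0,0]],[[0,-0.01,0.48],[0,0,0]],[[0,-0.01,0.51],[0,0,0]],[[0,-0.01,0.53],[0,0,0]]]'
python3 -m inch '[[[0,0,0.01],[0,0,0]],[[0,0,0.02],[0,0,0]],[[0,0,0.03],[0,0,0]],[[0,0,0.035],[0,0,0]],[[0,0,0.04],[0,0,0]],[[0,0,0.04],[0,0,0]],[[0,0,0.04],[0,0,0]],[[0,0,0.04],[0,0,0]],[[0,0,0.04],[0,0,0]],[[0,0,0.04],[0,0,0]]]'
```

```text
clock: 76.5
position: [0.4887, -0.3152, 0.1943]
ee_rot: [0.768, 0.64, -0.0, 0.0]
ft_force: [-0.2, -0.1, -3.8]
grip_width: 0.391
grasp_force: 60.0
clock: 77.5
position: [0.4887, -0.3153, 0.1913]
ee_rot: [0.768, 0.64, 0.0, 0.0]
ft_force: [0.7, -0.9, -3.4]
grip_width: 0.395
grasp_force: 60.0
```

```bash
python3 -m inch '[[[0,0,0.005],[0,0,0]],[[0,0,0.01],[0,0,0]],[[0,0,0.015],[0,0,0]],[[0,0,0.015],[0,0,0]],[[0,0,0.015],[0,0,0]],[[0,0,0.015],[0,0,0]],[[0,0,0.015],[0,0,0]],[[0,0,0.015],[0,0,0]],[[0,0,0.015],[0,0,0]],[[0,0,0.015],[0,0,0]]]' | tail -6
python3 -m inch '[[[0,0,0],[0,0,0]],[[0,0,0],[0,0,0]],[[0,0,0],[0,0,0]],[[0,0,-0.02],[0,0,0]],[[0,0,-0.08],[0,0,0]],[[0,0,-0.2],[0,0,0]],[[0,0,-0.36],[0,0,0]],[[0,0,-0.52],[0,0,0]],[[0,0,-0.68],[0,0,0]],[[0,0,-0.84],[0,0,0]]]' 0.75 50
python3 -c "
from h import *
go((.6178,.0612,.19))"
```

```text
clock: 78.5
position: [0.4891, -0.3155, 0.1911]
ee_rot: [0.768, 0.64, 0.0, 0.001]
ft_force: [-1.4, 0.2, 5.4]
grip_width: 0.398
grasp_force: 60.4
clock: 79.5
position: [0.4888, -0.3153, 0.2589]
ee_rot: [0.768, 0.64, 0.0, 0.0]
ft_force: [-0.9, -0.4, 0.6]
grip_width: 0.747
grasp_force: 0.0
pos [ 0.4888 -0.3153  0.2589] shift shares [4.921 0.737 0.86 ]
```

```bash
for i in 1 2; do python3 -m inch '[[[0.1,0.02,0],[0,0,0]],[[0.2,0.03,0],[0,0,0]],[[0.3,0.05,0],[0,0,0]],[[0.4,0.06,0],[0,0,0]],[[0.5,0.07,0],[0,0,0]],[[0.6,0.09,0],[0,0,0]],[[0.7,0.1,0],[0,0,0]],[[0.8,0.12,0],[0,0,0]],[[0.9,0.13,0],[0,0,0]],[[1,0.15,0],[0,0,0]]]' | sed -n 1,2p; done
for i in 1 2; do python3 -m inch '[[[0.1,0.02,0.04],[0,0,0]],[[0.2,0.03,0.08],[0,0,0]],[[0.3,0.05,0.12],[0,0,0]],[[0.4,0.06,0.16],[0,0,0]],[[0.5,0.07,0.2],[0,0,0]],[[0.6,0.09,0.24],[0,0,0]],[[0.7,0.1,0.28],[0,0,0]],[[0.8,0.12,0.32],[0,0,0]],[[0.9,0.13,0.36],[0,0,0]],[[1,0.15,0.4],[0,0,0]]]' | sed -n 1,2p; done
python3 - <<'E'
from h import *
go((.6178,.0612,.1147)); s=snap('scene','scene18')
def blob(P,k=10):
    u=proj('scene',P); x,y=u.astype(int); w=s[y-k:y+k+1,x-k:x+k+1].astype(int); m=(w.max(2)<85)&(w[...,0]-w[...,2]<12)
    n_,l,st,ce=cv2.connectedComponentsWithStats(m.astype(np.uint8)); i=1+np.argmax(st[1:,4]); print('exp',u.round(1),'blob',(ce[i]+[x-k,y-k]).round(1),st[i])
blob((.618,.061,.135)); blob((.4885,-.3155,.212),8)
E
```

```text
clock: 80.5
position: [0.5151, -0.2381, 0.2573]
clock: 81.5
position: [0.5413, -0.1616, 0.2573]
clock: 82.5
position: [0.5675, -0.085, 0.2251]
clock: 83.5
position: [0.5937, -0.0085, 0.193]
pos [ 0.5937 -0.0085  0.193 ] shift shares [0.911 0.139 0.979]
exp [207.9 179.5] blob [207.1 177.9] [  4   3  14  13 139]
exp [320.8 153.2] blob [319.8 152.5] [  0   1  15  16 107]
```

```bash
python3 -m inch '[[[0.11,0.02,0],[0,0,0]],[[0.22,0.03,0],[0,0,0]],[[0.33,0.05,0],[0,0,0]],[[0.45,0.07,0],[0,0,0]],[[0.57,0.09,0],[0,0,0]],[[0.69,0.11,0],[0,0,0]],[[0.79,0.12,0],[0,0,0]],[[0.86,0.13,0],[0,0,0]],[[0.9,0.14,0],[0,0,0]],[[0.91,0.14,0.03],[0,0,0]]]' 
python3 -m inch '[[[0,0,0.1],[0,0,0]],[[0,0,0.22],[0,0,0]],[[0,0,0.34],[0,0,0]],[[0,0,0.46],[0,0,0]],[[0,0,0.58],[0,0,0]],[[0,0,0.7],[0,0,0]],[[0,0,0.8],[0,0,0]],[[0,0,0.88],[0,0,0]],[[0,0,0.93],[0,0,0]],[[0,0,0.95],[0,0,0]]]'
python3 -m inch '[[[0,0,0],[0,0,0]],[[0,0,0],[0,0,0]],[[0,0,0],[0,0,0]],[[0,0,0],[0,0,0]],[[0,0,0],[0,0,0]],[[0,0,0],[0,0,0]],[[0,0,0],[0,0,0]],[[0,0,0],[0,0,0]],[[0,0,-0.02],[0,0,0]],[[0,0,-0.05],[0,0,0]]]' 0 50
python3 -m inch '[[[0,0,-0.06],[0,0,0]],[[0,0,-0.13],[0,0,0]],[[0,0,-0.2],[0,0,0]],[[0,0,-0.28],[0,0,0]],[[0,0,-0.36],[0,0,0]],[[0,0,-0.44],[0,0,0]],[[0,0,-0.5],[0,0,0]],[[0,0,-0.55],[0,0,0]],[[0,0,-0.58],[0,0,0]],[[0,0,-0.6],[0,0,0]]]'
python3 -c "
from h import *
go((.517,-.230,.16))"
```

```text
clock: 84.55
position: [0.618, 0.0608, 0.1911]
ee_rot: [0.768, 0.64, 0.0, 0.0]
ft_force: [-0.4, -0.2, -0.8]
grip_width: 0.749
grasp_force: 0.0
clock: 85.55
position: [0.6176, 0.0604, 0.1145]
ee_rot: [0.768, 0.64, -0.0, -0.0]
ft_force: [-0.8, -0.1, 1.1]
grip_width: 0.746
grasp_force: 0.0
clock: 86.55
position: [0.6163, 0.0604, 0.1177]
ee_rot: [0.768, 0.64, -0.001, -0.001]
ft_force: [-0.8, 0.1, -3.4]
grip_width: 0.459
grasp_force: 50.3
clock: 87.55
position: [0.6177, 0.0604, 0.167]
ee_rot: [0.768, 0.64, -0.0, 0.0]
ft_force: [-0.3, -0.3, -2.0]
grip_width: 0.465
grasp_force: 50.3
pos [0.6177 0.0604 0.167 ] shift shares [-3.798 -0.583  0.088]
```

```bash
for i in 1 2 3; do python3 -m inch '[[[-0.09,-0.01,0],[0,0,0]],[[-0.19,-0.03,0],[0,0,0]],[[-0.29,-0.04,0],[0,0,0]],[[-0.39,-0.06,0],[0,0,0]],[[-0.49,-0.07,0],[0,0,0]],[[-0.59,-0.09,0],[0,0,0]],[[-0.69,-0.1,0],[0,0,0]],[[-0.79,-0.12,0],[0,0,0]],[[-0.89,-0.13,0],[0,0,0]],[[-0.99,-0.15,0],[0,0,0]]]' | sed -n '1,2p;4p'; done
python3 -m inch '[[[-0.1,-0.02,0],[0,0,0]],[[-0.2,-0.03,0],[0,0,0]],[[-0.3,-0.05,0],[0,0,0]],[[-0.4,-0.06,0],[0,0,0]],[[-0.5,-0.08,0],[0,0,0]],[[-0.6,-0.1,0],[0,0,0]],[[-0.69,-0.11,0],[0,0,0]],[[-0.76,-0.12,0],[0,0,0]],[[-0.81,-0.13,0],[0,0,0]],[[-0.83,-0.13,0],[0,0,0]]]'
python3 -c "
from h import *
go((.5165,-.230,.1207))"
```

```text
clock: 88.55
position: [0.5914, -0.0159, 0.1669]
ft_force: [1.3, 0.2, -3.0]
clock: 89.55
position: [0.5654, -0.0917, 0.1669]
ft_force: [0.1, 1.3, -2.5]
clock: 90.55
position: [0.5393, -0.1674, 0.1669]
ft_force: [0.4, 0.2, -2.8]
clock: 91.55
position: [0.5171, -0.2306, 0.1669]
ee_rot: [0.768, 0.64, -0.0, 0.0]
ft_force: [-0.2, -0.2, -2.9]
grip_width: 0.462
grasp_force: 50.4
pos [ 0.5171 -0.2306  0.1669] shift shares [ 0.007 -0.009  0.578]
```

```bash
python3 -m inch '[[[0,0,0.05],[0,0,0]],[[0,0,0.11],[0,0,0]],[[0,0,0.18],[0,0,0]],[[0,0,0.25],[0,0,0]],[[0,0,0.31],[0,0,0]],[[0,0,0.37],[0,0,0]],[[0,0,0.43],[0,0,0]],[[0,0,0.48],[0,0,0]],[[0,0,0.52],[0,0,0]],[[0,0,0.54],[0,0,0]]]'
python3 -m inch '[[[0,0,0.01],[0,0,0]],[[0,0,0.02],[0,0,0]],[[0,0,0.03],[0,0,0]],[[0,0,0.035],[0,0,0]],[[0,0,0.04],[0,0,0]],[[0,0,0.045],[0,0,0]],[[0,0,0.05],[0,0,0]],[[0,0,0.05],[0,0,0]],[[0,0,0.05],[0,0,0]],[[0,0,0.05],[0,0,0]]]'
```

```text
clock: 92.55
position: [0.5172, -0.2302, 0.1234]
ee_rot: [0.768, 0.64, -0.0, -0.0]
ft_force: [-0.3, 0.1, -2.9]
grip_width: 0.465
grasp_force: 50.4
clock: 93.55
position: [0.5181, -0.2305, 0.121]
ee_rot: [0.768, 0.64, 0.0, 0.001]
ft_force: [-1.1, 0.6, 8.7]
grip_width: 0.462
grasp_force: 48.9
```

```bash
python3 -m inch '[[[0,0,-0.01],[0,0,0]],[[0,0,-0.015],[0,0,0]],[[0,0,-0.015],[0,0,0]],[[0,0,-0.02],[0,0,0]],[[0,0,-0.08],[0,0,0]],[[0,0,-0.2],[0,0,0]],[[0,0,-0.36],[0,0,0]],[[0,0,-0.52],[0,0,0]],[[0,0,-0.68],[0,0,0]],[[0,0,-0.84],[0,0,0]]]' 0.75
for i in 1 2; do python3 -m inch '[[[0.1,-0.03,-0.1],[0,0,0]],[[0.2,-0.06,-0.2],[0,0,0]],[[0.3,-0.09,-0.3],[0,0,0]],[[0.4,-0.12,-0.4],[0,0,0]],[[0.5,-0.15,-0.5],[0,0,0]],[[0.6,-0.18,-0.6],[0,0,0]],[[0.7,-0.21,-0.7],[0,0,0]],[[0.8,-0.24,-0.8],[0,0,0]],[[0.9,-0.27,-0.9],[0,0,0]],[[1,-0.3,-1],[0,0,0]]]' | sed -n 1,4p; done
python3 - <<'E'
from h import *
s=snap('scene','scene20'); t=snap('top','top20')
def blob(cam,im,P,k=9):
    u=proj(cam,P); x,y=u.astype(int); w=im[y-k:y+k+1,x-k:x+k+1].astype(int); m=(w.max(2)<85)&(w[...,0]-w[...,2]<12)
    n_,l,st,ce=cv2.connectedComponentsWithStats(m.astype(np.uint8)); i=1+np.argmax(st[1:,4]); print(cam,'exp',u.round(1),'blob',(ce[i]+[x-k,y-k]).round(1),st[i])
for P in((.5175,-.2302,.147),(.4888,-.3155,.217)):
    blob('scene',s,P); blob('top',t,P)
for n,im in(('scene',s),('top',t)):
    b=cv2.imread(f'pics/{n}0.png')
    for nm,P in(('timer',(.731,.221,.019)),('case',(.745,-.217,.035)),('orange',(.353,-.125,.1)),('blue',(.35,-.282,.1))):
        x,y=proj(n,P).astype(int); print(n,nm,np.abs(im[y-12:y+13,x-12:x+13].astype(int)-b[y-12:y+13,x-12:x+13]).mean().round(1))
a=s[216:250,134:166].max(2).astype(int); b=cv2.imread('pics/scene15.png')[216:250,134:166].max(2); print('stack diff',np.abs(a-b).mean().round(1))
E
```

```text
clock: 94.55
position: [0.5174, -0.2303, 0.1885]
ee_rot: [0.768, 0.64, 0.0, 0.0]
ft_force: [0.2, -0.1, 0.2]
grip_width: 0.745
grasp_force: 0.0
clock: 95.55
position: [0.508, -0.1465, 0.2676]
ee_rot: [0.768, 0.64, 0.0, 0.0]
ft_force: [0.0, -0.4, 0.5]
clock: 96.55
position: [0.4988, -0.0635, 0.3476]
ee_rot: [0.768, 0.64, 0.0, 0.0]
ft_force: [-0.2, 0.5, 0.4]
scene exp [294.1 169.9] blob [293. 170.] [  0   4  15  13 127]
top exp [314.5 179.9] blob [316.4 178.4] [  4   0  15  17 165]
scene exp [320.9 152. ] blob [320. 152.] [  3   4  12  15 104]
top exp [352.1 177.1] blob [352.9 177.8] [  2   0  16  19 176]
scene timer 1.1
scene case 0.9
scene orange 7.3
scene blue 13.7
top timer 7.7
top case 45.1
top orange 110.1
top blue 6.8
stack diff 5.3
```

Run:
```python
from h import *
f=lambda n:cv2.imread(f'pics/{n}.png')
s=f('scene20'); d=np.abs(s[216:250,134:166].max(2).astype(int)-f('scene15')[216:250,134:166].max(2)); ys,xs=np.where(d>30); print('diff px cols',xs.min()+134 if len(xs) else 0,np.bincount(xs,minlength=32)); 
t=f('top20'); h=cv2.cvtColor(t,cv2.COLOR_BGR2HSV)[190:240,110:170]; m=(h[...,2]>200).astype(np.uint8); n,l,st,ce=cv2.connectedComponentsWithStats(m); i=1+np.argmax(st[1:,4]); print('stack top view',st[i],(ce[i]+[110,190]).round(1),'exp',proj('top',(.5412,.3088,.065)).round(1))
for n in('scene0','scene20'):
    h=cv2.cvtColor(f(n),cv2.COLOR_BGR2HSV)[150:250,250:360]
    for nm,lo,hi in(('orange',8,22),('blue',100,118)):
        m=((h[...,0]>=lo)&(h[...,0]<=hi)&(h[...,1]>190)&(h[...,2]>120)).astype(np.uint8); k,l,st,ce=cv2.connectedComponentsWithStats(m); i=1+np.argmax(st[1:,4]); print(n,nm,st[i,4],ce[i].round(1))
```

```text
diff px cols 159 [0 0 0 0 0 0 0 0 0 0 0 0 0 0 0 0 0 0 0 0 0 0 0 0 0 2 5 6 7 7 8 7]
stack top view [ 14  10  32  30 597] [138.4 215.3] exp [133.3 210.3]
scene0 orange 506 [40.7 76.6]
scene0 blue 81 [81.1 68.3]
scene20 orange 552 [40.9 74.5]
scene20 blue 53 [82.5 56.1]
```

The stack is unchanged (the only difference is the arm's shadow), and both bottles stand where expected.

```bash
python3 -c "
from workcell import manip
print(manip.hand_in())"
```

```text
the job is handed in; nothing more can be done
None
```

The job is handed in at about 97 s: the agar dish lies lid up in the dispenser with the empty dish on top, and both bottles are back in their own seats; my first grab at the agar dish pressed on its rim (about 45 N at the wrist) and tilted it briefly, but it settled level and the second grip held.

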